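Load the art room's drying bench and start its fan

ROBOT

A 7-joint arm with a two-finger parallel gripper is mounted at the origin on the work surface. World frame = base frame: x ahead of the robot, y to its left, z up, the work surface at z = 0. Lengths are in mm, angles in degrees, forces in N, time in s.
With the tool pointing down it reaches from about 400 to 875 mm from the base axis. Payload 6.5 kg.
Tool frame: the origin (TCP) lies at the very end of the fingers, on their centre line; the grasp point (between the pads) lies 19 mm behind it (arm.grip_point_offset is the distance from the TCP to the grasp point, in mm); z points along the fingers, y is the direction in which the jaws open and shut (so a half turn about z gives the same grasp; the last joint's range is limited). The gripper opens to 88 mm and grips with 3 to 60 N. Pads are 18 mm wide; open, the fingers measure 123 mm over their backs; the gripper's body (75 mm by 187 mm) begins 45 mm behind the grasp point.
Start: joints at [-67.449, 30.733, -0.252, 88.115, 0.149, 61.152, -4.079], TCP at [288.444, 582.486, 238.716] pointing down, gripper open.
Joint ranges: [-154.64, 154.64], [-21.42, 123.67], [-72.66, 72.17], [13.99, 137.28], [-74.86, 254.86], [10.95, 109.41], [-158.01, 158.01]. Speed limits (degrees/s): [136.94, 136.94, 180, 180, 180, 180, 180].

INTERFACE

Orientations are given as [roll, pitch, yaw] about the fixed x, y, z axes, in that order (R = Rz(yaw) Ry(pitch) Rx(roll)).
In Python, from rig import readout, cams, workorder, arm gives the robot as it stands.
- The arm moves only by the tool jog_arm, never from a script. Its argument "series" is a list that holds one entry, the list of rows, each a list of 7 numbers: the opening, from 0 (shut) to 1 (fully open), then the shift along the tool's x, y, z scaled (see below), then the turn, a rotation vector about the tool's x, y, z scaled (see below). A call has 1 to 10 rows; each row shifts and turns the commanded pose from where the row before left it, along the tool's axes as they then stand; what a row does not reach is not made up. The controller multiplies each number of a shift by 0.3 m and each number of a turn by pi rad. A row lasts 1/10 s, in which the tool goes at most 50 mm and 8.59 degrees, less where a joint would pass 70% of its speed; a pose out of reach is approached as far as the arm can. A call with a number of a shift or a turn outside -1 to 1 is refused whole. A call with a gripper value outside its range is refused whole. The fingers move at their own pace and stop on an object; the grip force is fixed at half the most. Time passes only in rows, so rows that do not move let the fingers close. It gives the time, the measured TCP pose, the force and the opening at its end, in the units of the state.
- readout.observe(): the state, without advancing time (a new reading comes with each control period).
- cams.snapshot(name): name is "side" or "top" or "wrist"; returns a dict with "color" (400x640x3 uint8, red, green, blue), "fx", "fy", "cx", "cy" (pixels), "origin" and "orientation" of the camera in the world. Camera axes: x right, y down, z forward; pixel columns grow to the right and rows downward; lengths in mm; the calibration is good to about 2 mm. A picture is of the moment at which its call begins. There is no depth.
- workorder.close_job(): hands the job in, once; it reports no verdict.
The state is a dict: "time_s": time; "joints": joint angles; "joint_velocities": joint speeds; "tau": joint torques, N m; "tool_pos": TCP position; "tcp_rot": TCP orientation; "ft_force": force on the tool from outside, world axes, zero at the start; "torque": the same for the moment, N m; "opening": finger opening in mm.
Only numpy, scipy, OpenCV 4.12 (cv2) and the standard library are available. Lean on these libraries where they do the work, as an engineer would, in place of code of your own. Each camera call takes 0.05 s, during which the arm holds its last target. There are 200 camera calls.

TASK

Set this class's varnished tiles to dry on the down-draught bench: stand the varnish jar that was left on the grille back upright in the empty middle place of the jar tray, and lay every tile flat, painted face up, on a panel of its own, centred and with its long side along the panel's long side, so that they make neat rows and the back row is full. Pull the damper fully up, and only when all this is done turn the fan switch clockwise until it clicks over to on. Leave the stock jars and the other art things as they stand.

Things in the scene. Friction and masses are not known exactly. Their poses are not given: they have to be found in the camera images.
- panel_back_left (a point): centre of the back left perforated panel, on the deck surface; same axes as panel_back_mid
- panel_back_mid (a point): centre of the back middle panel of the drying bench, on the deck surface, 60 mm above the table; x away from the robot, y to its left, z up. Six flush perforated steel panels, each 92 (x) by 78 mm (y), in two rows of three, 106 mm apart in x and 96 mm in y; the back row is the one farther from the robot
- panel_back_right (a point): centre of the back right perforated panel, on the deck surface; same axes as panel_back_mid
- panel_front_left (a point): centre of the front left perforated panel, on the deck surface; same axes as panel_back_mid
- panel_front_mid (a point): centre of the front middle panel; same axes. The bench is a slim fixed grey steel box with a white deck, 230 mm (x) by 425 mm (y) and 60 mm high, reaching 62 mm nearer the robot, 168 mm farther, 155 mm left and 270 mm right of here; damper tab and fan switch stand on the right of the deck
- panel_front_right (a point): centre of the front right perforated panel, on the deck surface; same axes as panel_back_mid
- tile1_mid (a point): painted ceramic tile, white, coloured stripes on its upper face, 66 mm (its x) by 46 mm (its y) by 12 mm thick, about 80 g; this point is its centre, z up out of the painted face. May be absent. Starts flat, face up, on the drawing board left of the bench (board top at z = 12 mm), long side within 0.3 rad of the world's x
- tile2_mid (a point): painted ceramic tile, white, coloured stripes on its upper face, 66 mm (its x) by 46 mm (its y) by 12 mm thick, about 80 g; this point is its centre, z up out of the painted face. May be absent. Starts flat, face up, on the drawing board left of the bench (board top at z = 12 mm), long side within 0.3 rad of the world's x
- tile3_mid (a point): painted ceramic tile, white, coloured stripes on its upper face, 66 mm (its x) by 46 mm (its y) by 12 mm thick, about 80 g; this point is its centre, z up out of the painted face. May be absent. Starts flat, face up, on the drawing board left of the bench (board top at z = 12 mm), long side within 0.3 rad of the world's x
- tile4_mid (a point): painted ceramic tile, white, coloured stripes on its upper face, 66 mm (its x) by 46 mm (its y) by 12 mm thick, about 80 g; this point is its centre, z up out of the painted face. May be absent. Starts flat, face up, on the drawing board left of the bench (board top at z = 12 mm), long side within 0.3 rad of the world's x
- tile5_mid (a point): painted ceramic tile, white, coloured stripes on its upper face, 66 mm (its x) by 46 mm (its y) by 12 mm thick, about 80 g; this point is its centre, z up out of the painted face. May be absent. Starts flat, face up, on the drawing board left of the bench (board top at z = 12 mm), long side within 0.3 rad of the world's x
- jar_mid (a point): square amber varnish jar with a round white lid: body 54 by 54 mm (its x and y) and 64 mm high, lid 51 mm diameter and 21 mm high, 85 mm in all, about 0.15 to 0.31 kg; this point is its centre, half-way up (42.5 mm). At the start it stands on the grille, turned up to 0.6 rad
- tray_middle (a point): the empty middle place of the jar tray, on its inner floor, 5 mm above the table. The tray is an open grey box, fixed, right of the bench, 245 mm (this point's x, away from the robot) by 90 mm (its y) and 25 mm high, walls and floor 5 mm. A stock jar stands at each end, 78 mm either side of this point
- damper (a joint): height in m of the damper slide (0 shut, 0.035 fully open against its stop; it may start up to 8 mm up). It is pulled straight up with about 7 N and stays where it is left by friction
- damper_tab (a point): middle of the damper's red pull tab, which stands on the deck at the back right (24 mm high when shut): 10 mm thick along the bench's x, 36 mm wide along its y; this point is half-way up, 12 mm above its foot and below its top, and rises with the slide
- fan_switch (a joint): angle in rad of the fan switch, growing clockwise seen from above: 0 off, 1.05 on, a stop at each end. A spring detent resists with up to about 0.19 N m; the hump is at 0.53: short of it the switch springs back to off, past it it snaps on to 1.05
- switch_grip (a point): on the fan switch's axis, front right of the deck, 31 mm above the deck, at the height to grip; turns with the switch. The switch is a black upright bar 50 mm long (this point's x, white pointer at +x), 14 mm thick (y), its top 12 mm above this point, on a 50 mm disc whose top is 20 mm below it. Off points to bench +x (white dot), on 60 degrees clockwise (green dot)
- stock_jar_a: purple lidded stock jar with a black lid, 56 mm diameter, 85 mm high, in the jar tray; origin under its foot; leave alone
- stock_jar_b: blue lidded stock jar, 56 mm diameter, 85 mm high, in the jar tray; origin under its foot; leave alone
- paint_bottle: paint bottle, 56 mm diameter, 130 mm high, beyond the drawing board; origin under its foot; leave alone
- brush_mug: blue mug of brushes, 72 mm diameter, about 200 mm high with the brushes, near left; origin under its foot; leave alone
- tape_roll: yellow ring-shaped tape roll lying flat, 90 mm diameter, 24 mm high, near right; origin under its centre; leave alone
- paint_pot: yellow paint pot with a white lid, 72 mm diameter, 64 mm high, beyond the bench; origin under its foot; leave alone
Not all that is in view belongs to the job. Leave any red look-alike of the part that bears tile3_mid alone.

How it is judged (in metres and radians):
On the way, in this order (a step that is already met when the one before it is completed fails the run):
1. the jar stands in the tray, every tile lies neatly on its panel with the back row full, and the damper is up, the fan still off ((horizontal distance between tile1_mid and panel_back_left below 0.012 m or horizontal distance between tile1_mid and panel_back_mid below 0.012 m or horizontal distance between tile1_mid and panel_back_right below 0.012 m or horizontal distance between tile1_mid and panel_front_left below 0.012 m or horizontal distance between tile1_mid and panel_front_mid below 0.012 m or horizontal distance between tile1_mid and panel_front_right below 0.012 m) and angle between the x axis of each of tile1_mid, tile2_mid, tile3_mid, tile4_mid, tile5_mid and the x axis of panel_back_mid, either way round below 0.2 rad and angle between each of tile1_mid, tile2_mid, tile3_mid, tile4_mid, tile5_mid, jar_mid's own z axis and vertical below 0.1 rad and z of tile1_mid in the frame of panel_back_mid between 0 and 0.0105 m and linear speed of each of tile1, tile2, tile3, tile4, tile5 below 0.02 m/s and (horizontal distance between tile2_mid and panel_back_left below 0.012 m or horizontal distance between tile2_mid and panel_back_mid below 0.012 m or horizontal distance between tile2_mid and panel_back_right below 0.012 m or horizontal distance between tile2_mid and panel_front_left below 0.012 m or horizontal distance between tile2_mid and panel_front_mid below 0.012 m or horizontal distance between tile2_mid and panel_front_right below 0.012 m) and z of tile2_mid in the frame of panel_back_mid between 0 and 0.0105 m and (horizontal distance between tile3_mid and panel_back_left below 0.012 m or horizontal distance between tile3_mid and panel_back_mid below 0.012 m or horizontal distance between tile3_mid and panel_back_right below 0.012 m or horizontal distance between tile3_mid and panel_front_left below 0.012 m or horizontal distance between tile3_mid and panel_front_mid below 0.012 m or horizontal distance between tile3_mid and panel_front_right below 0.012 m) and z of tile3_mid in the frame of panel_back_mid between 0 and 0.0105 m and (horizontal distance between tile4_mid and panel_back_left below 0.012 m or horizontal distance between tile4_mid and panel_back_mid below 0.012 m or horizontal distance between tile4_mid and panel_back_right below 0.012 m or horizontal distance between tile4_mid and panel_front_left below 0.012 m or horizontal distance between tile4_mid and panel_front_mid below 0.012 m or horizontal distance between tile4_mid and panel_front_right below 0.012 m) and z of tile4_mid in the frame of panel_back_mid between 0 and 0.0105 m and (horizontal distance between tile5_mid and panel_back_left below 0.012 m or horizontal distance between tile5_mid and panel_back_mid below 0.012 m or horizontal distance between tile5_mid and panel_back_right below 0.012 m or horizontal distance between tile5_mid and panel_front_left below 0.012 m or horizontal distance between tile5_mid and panel_front_mid below 0.012 m or horizontal distance between tile5_mid and panel_front_right below 0.012 m) and z of tile5_mid in the frame of panel_back_mid between 0 and 0.0105 m and horizontal distance between any of tile1_mid, tile2_mid, tile3_mid, tile4_mid, tile5_mid and panel_back_left below 0.012 m and horizontal distance between any of tile1_mid, tile2_mid, tile3_mid, tile4_mid, tile5_mid and panel_back_mid below 0.012 m and horizontal distance between any of tile1_mid, tile2_mid, tile3_mid, tile4_mid, tile5_mid and panel_back_right below 0.012 m and x of jar_mid in the frame of tray_middle between -0.03 and 0.03 m and y of jar_mid in the frame of tray_middle between -0.025 and 0.025 m and z of jar_mid in the frame of tray_middle below 0.047 m and value of joint damper above 0.03 m and value of joint fan_switch below 0.3 rad), for 0.2 s.
2. the fan switch is turned past its click to on (value of joint fan_switch above 0.95 rad), for 0.2 s.
At the end, for the whole second after the job is handed in: Tiles still, flat, painted face up, each within 12 mm and 0.2 rad of a panel's centre and long side, all three back panels filled; jar upright in the tray's middle place (within 30 mm along, 25 mm across); damper over 30 of 35 mm up; fan switch on (over 0.95 rad) ((horizontal distance between tile1_mid and panel_back_left below 0.012 m or horizontal distance between tile1_mid and panel_back_mid below 0.012 m or horizontal distance between tile1_mid and panel_back_right below 0.012 m or horizontal distance between tile1_mid and panel_front_left below 0.012 m or horizontal distance between tile1_mid and panel_front_mid below 0.012 m or horizontal distance between tile1_mid and panel_front_right below 0.012 m) and angle between the x axis of each of tile1_mid, tile2_mid, tile3_mid, tile4_mid, tile5_mid and the x axis of panel_back_mid, either way round below 0.2 rad and angle between each of tile1_mid, tile2_mid, tile3_mid, tile4_mid, tile5_mid, jar_mid's own z axis and vertical below 0.1 rad and z of tile1_mid in the frame of panel_back_mid between 0 and 0.0105 m and linear speed of each of tile1, tile2, tile3, tile4, tile5 below 0.02 m/s and (horizontal distance between tile2_mid and panel_back_left below 0.012 m or horizontal distance between tile2_mid and panel_back_mid below 0.012 m or horizontal distance between tile2_mid and panel_back_right below 0.012 m or horizontal distance between tile2_mid and panel_front_left below 0.012 m or horizontal distance between tile2_mid and panel_front_mid below 0.012 m or horizontal distance between tile2_mid and panel_front_right below 0.012 m) and z of tile2_mid in the frame of panel_back_mid between 0 and 0.0105 m and (horizontal distance between tile3_mid and panel_back_left below 0.012 m or horizontal distance between tile3_mid and panel_back_mid below 0.012 m or horizontal distance between tile3_mid and panel_back_right below 0.012 m or horizontal distance between tile3_mid and panel_front_left below 0.012 m or horizontal distance between tile3_mid and panel_front_mid below 0.012 m or horizontal distance between tile3_mid and panel_front_right below 0.012 m) and z of tile3_mid in the frame of panel_back_mid between 0 and 0.0105 m and (horizontal distance between tile4_mid and panel_back_left below 0.012 m or horizontal distance between tile4_mid and panel_back_mid below 0.012 m or horizontal distance between tile4_mid and panel_back_right below 0.012 m or horizontal distance between tile4_mid and panel_front_left below 0.012 m or horizontal distance between tile4_mid and panel_front_mid below 0.012 m or horizontal distance between tile4_mid and panel_front_right below 0.012 m) and z of tile4_mid in the frame of panel_back_mid between 0 and 0.0105 m and (horizontal distance between tile5_mid and panel_back_left below 0.012 m or horizontal distance between tile5_mid and panel_back_mid below 0.012 m or horizontal distance between tile5_mid and panel_back_right below 0.012 m or horizontal distance between tile5_mid and panel_front_left below 0.012 m or horizontal distance between tile5_mid and panel_front_mid below 0.012 m or horizontal distance between tile5_mid and panel_front_right below 0.012 m) and z of tile5_mid in the frame of panel_back_mid between 0 and 0.0105 m and horizontal distance between any of tile1_mid, tile2_mid, tile3_mid, tile4_mid, tile5_mid and panel_back_left below 0.012 m and horizontal distance between any of tile1_mid, tile2_mid, tile3_mid, tile4_mid, tile5_mid and panel_back_mid below 0.012 m and horizontal distance between any of tile1_mid, tile2_mid, tile3_mid, tile4_mid, tile5_mid and panel_back_right below 0.012 m and x of jar_mid in the frame of tray_middle between -0.03 and 0.03 m and y of jar_mid in the frame of tray_middle between -0.025 and 0.025 m and z of jar_mid in the frame of tray_middle below 0.047 m and value of joint damper above 0.03 m and value of joint fan_switch above 0.95 rad); the robot touches nothing.
It fails at once if a bystander is pushed more than 40 mm or tipped over (distance of any of stock_jar_a, stock_jar_b, paint_bottle, brush_mug, tape_roll, paint_pot from where it was at the start of the episode above 0.04 m or angle between any of stock_jar_a, stock_jar_b, paint_bottle, brush_mug, tape_roll, paint_pot's own z axis and vertical above 0.5 rad).
Of tile1, tile2, tile3, tile4, tile5 only 3 to 5 are there at a start; the rules pass over those that are not, and their reading is None.
At some moment in a run one of tile1, tile2, tile3, tile4, tile5 may be knocked a few centimetres aside while the robot is not near it.
It also fails if it takes over 210 s, if anything falls off the work surface, if the arm or the gripper's body presses on something with over 40 N, if the wrist force passes 120 N, or if a joint passes its speed limit or range.

## Working session

There is one attempt and no reset: what is moved stays moved. The work goes in short steps, Python scripts to look and compute and a tool call to move; the robot and the scene stay as the last step left them, time stands still between calls to the robot, and variables do not carry over. Pictures are saved under pics/ and viewed, about 12 in all and at most 16, crops included, and the job is handed in when it is done.

Besides the shell and the picture viewer there is one more tool, called after ">>>" by a JSON object that holds its "op" and its "data", one argument or row to a line. jog_arm: Moves the arm, as the interface text tells. Its arguments: {"type":"object","properties":{"series":{"type":"array","items":{"type":"array","items":{"type":"array","items":{"type":"number"}}}}},"required":["series"]}

```bash
ls; mkdir -p pics
cat > h.py <<'E'
import numpy as np, cv2, json
from scipy.spatial.transform import Rotation as R
from rig import readout, cams, workorder, arm
def snap(n,f=None):
    s=cams.snapshot(n)
    if f: cv2.imwrite('pics/'+f+'.png',s['color'][:,:,::-1])
    return s
def rot(s):
    o=np.array(s['orientation'],float)
    return o if o.shape==(3,3) else R.from_euler('xyz',o,degrees=True).as_matrix()
def ray(s,uv,z):
    uv=np.atleast_2d(np.array(uv,float)); d=np.c_[(uv[:,0]-s['cx'])/s['fx'],(uv[:,1]-s['cy'])/s['fy'],np.ones(len(uv))]@rot(s).T
    o=np.array(s['origin']); return o+d*((z-o[2])/d[:,2])[:,None]
def proj(s,P):
    p=(np.atleast_2d(P)-np.array(s['origin']))@rot(s)
    return np.c_[p[:,0]/p[:,2]*s['fx']+s['cx'],p[:,1]/p[:,2]*s['fy']+s['cy']]
E
python3 - <<'E'
from h import *
for n in('top','side','wrist'):
    s=snap(n,n+'0'); print(n,s['origin'],s['orientation'],s['fx'],s['cx'],s['cy'])
print(readout.observe())
E
```

```text
pics
top [ 366.27480844   34.76181177 1191.03055343] [-172.604887      0.64206758  -90.81834403] 367.99928950982275 319.63483007666844 200.0770161701554
side [ 444.14134332 1136.6068998  1045.97720459] [-1.31137885e+02 -1.29968514e-01 -1.77356538e+02] 384.3790809519088 316.8084115149465 199.23540619229593
wrist [215.31191333 618.76474113 383.44001051] [161.74448389   0.20567683  63.71452312] 291.37904329720067 321.66466398436455 198.95000287938677
{'time_s': 0.15, 'joints': array([-67.44805314,  30.76965111,  -0.25233532,  88.15415218,
         0.14985818,  61.15154028,  -4.07820643]), 'joint_velocities': array([ 0.04141323, -0.1994642 ,  0.04388168, -0.13624361, -0.08687044,
       -0.01760605,  0.01323036]), 'tau': array([ 2.13467407e-03, -5.71325004e+01,  9.92163196e-01, -2.51829600e+01,
       -5.61163179e-02,  1.51497975e-02,  1.02561160e-04]), 'tool_pos': array([288.28398215, 582.07820526, 238.04074647]), 'tcp_rot': array([-1.79925318e+02,  7.40438667e-03,  1.53659143e+02]), 'ft_force': array([ 0.54557319,  0.70943   , -0.47151823]), 'torque': array([-0.03983662, -0.04687822, -0.00120619]), 'opening': 88.17466383147924}
```

View pics/top0.png

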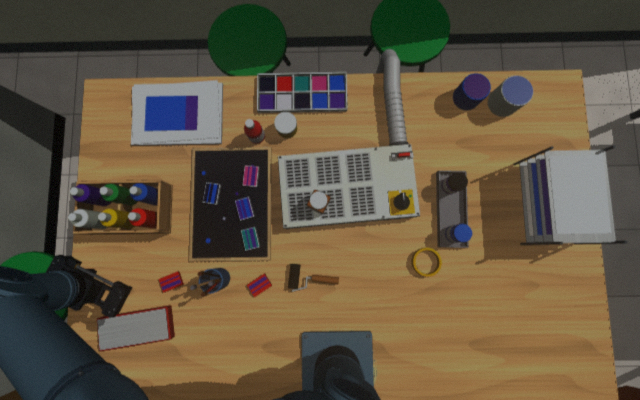

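View pics/side0.png

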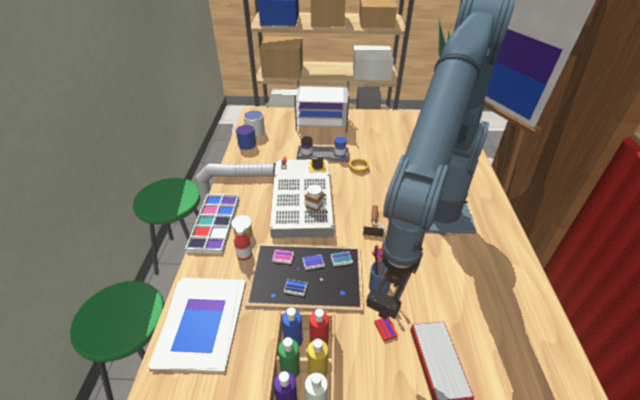

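The top view shows four blue, pink and teal striped tiles on the black board at (212,193), (251,176), (245,209) and (250,239). The red look-alikes are off the board at (171,281) and (259,285). The jar is at (318,202), the damper at (402,155), the switch at (402,201) and the tray at (452,208). Next I'll measure these and confirm them in a crop.

Run:
```python
from h import *
s=snap('top'); im=s['color'].copy(); hsv=cv2.cvtColor(im,cv2.COLOR_RGB2HSV)
def cons(m,a0,a1,box):
    x0,y0,x1,y1=box; k=np.zeros_like(m); k[y0:y1,x0:x1]=m[y0:y1,x0:x1]
    return [c for c in cv2.findContours(k,cv2.RETR_EXTERNAL,cv2.CHAIN_APPROX_NONE)[0] if a0<cv2.contourArea(c)<a1]
def rect(c,z,name):
    P=ray(s,c.reshape(-1,2),z)[:,:2].astype(np.float32); r=cv2.minAreaRect(P); b=cv2.boxPoints(r)
    e=b[1]-b[0]; f=b[2]-b[1]; l=e if np.hypot(*e)>np.hypot(*f) else f
    a=np.degrees(np.arctan2(l[1],l[0])); a=(a+90)%180-90
    (u,v),_,_=cv2.minAreaRect(c); print(name,'px',round(u),round(v),'xy',np.round(r[0],1),'size',np.round(r[1]),'ang',round(a,1))
val=hsv[...,2]
m=((hsv[...,2]>75)).astype(np.uint8)
for c in cons(cv2.morphologyEx(m,cv2.MORPH_CLOSE,np.ones((3,3))),60,1500,(195,155,267,255)): rect(c,24,'tile')
m=((hsv[...,1]<60)&(val>110)).astype(np.uint8)
for c in cons(cv2.morphologyEx(m,cv2.MORPH_CLOSE,np.ones((7,7))),5000,30000,(270,135,425,235)): rect(c,60,'deck')
# dark slots -> panels
h,sa=hsv[...,0],hsv[...,1]
for c in cons(((h>20)&(h<32)&(sa>150)).astype(np.uint8),100,2000,(380,180,420,220)): rect(c,61,'yellow')
for c in cons((((h<6)|(h>174))&(sa>150)).astype(np.uint8),8,400,(385,140,420,165)): rect(c,80,'tab')
for c in cons((val<70).astype(np.uint8),50,3000,(430,165,475,255)): rect(c,25,'dark')
for c in cons(((h>100)&(h<125)&(sa>150)).astype(np.uint8),50,3000,(430,165,475,255)): rect(c,85,'blue lid')
crop=cv2.resize(im[140:265,190:290],None,fx=4.8,fy=4.8,interpolation=cv2.INTER_CUBIC)
crop2=cv2.resize(im[140:265,380:480],None,fx=3,fy=3,interpolation=cv2.INTER_CUBIC)
o=np.zeros((600,790,3),np.uint8);o[:600,:480]=crop;o[:375,485:785]=crop2
cv2.imwrite('pics/crop1.png',o[:,:,::-1])
for p in((318,202),(279,157),(410,147),(418,217),(283,227),(438,173),(466,173),(467,247),(438,247)): print(p,ray(s,p,60)[0].round(),ray(s,p,25)[0].round())
```

```text
tile px 250 238 xy [399.7 268.1] size [66. 46.] ang 13.2
tile px 244 208 xy [496.2 287.6] size [67. 46.] ang 15.9
tile px 212 193 xy [546.9 392.5] size [47. 67.] ang -7.5
tile px 250 175 xy [601.8 268.3] size [47. 69.] ang -5.5
deck px 348 180 xy [575.4 -42.9] size [259. 424.] ang -85.5
yellow px 401 202 xy [ 503.6 -205.2] size [72. 74.] ang -85.1
tab px 404 154 xy [ 648.4 -215.7] size [34.  9.] ang 89.0
dark px 452 208 xy [ 484.1 -372.8] size [ 99. 240.] ang -3.1
blue lid px 463 233 xy [ 405.8 -379.7] size [49. 47.] ang 42.5
(318, 202) [507.  50.  60.] [512.  51.  25.]
(279, 157) [652. 171.  60.] [661. 176.  25.]
(410, 147) [ 677. -242.   60.] [ 687. -250.   25.]
(418, 217) [ 456. -256.   60.] [ 459. -265.   25.]
(283, 227) [432. 159.  60.] [434. 163.  25.]
(438, 173) [ 593. -325.   60.] [ 600. -336.   25.]
(466, 173) [ 591. -412.   60.] [ 598. -426.   25.]
(467, 247) [ 363. -400.   60.] [ 362. -413.   25.]
(438, 247) [ 364. -312.   60.] [ 364. -323.   25.]
```

View pics/crop1.png

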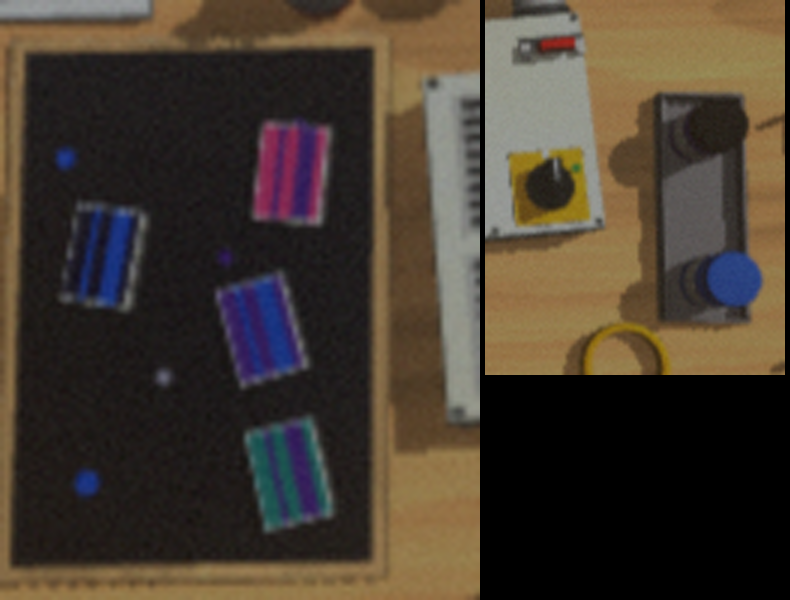

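All four board tiles have coloured stripes on white, so they are the ones to move. The red ones lie on the table, off the board. I'm moving to a close look above the bench.

>>> {"op": "jog_arm", "data": {
  "series": [
    [[1, 0, 0, -0.07, 0, 0, -0.0366], [1, 0, 0, -0.07, 0, 0, -0.0366], [1, 0, 0, -0.07, 0, 0, -0.0366], [1, 0, 0, -0.07, 0, 0, -0.0366], [1, -0.055, -0.139, 0, 0, 0, 0], [1, -0.055, -0.139, 0, 0, 0, 0], [1, -0.055, -0.139, 0, 0, 0, 0], [1, -0.055, -0.139, 0, 0, 0, 0], [1, -0.055, -0.139, 0, 0, 0, 0], [1, -0.055, -0.139, 0, 0, 0, 0]]
  ]
}}

```text
time_s: 1.2
tool_pos: [387.8, 330.4, 322.7]
tcp_rot: [180.0, 0.0, -180.0]
ft_force: [1.3, -0.3, -0.3]
opening: 88.1
```

>>> {"op": "jog_arm", "data": {
  "series": [
    [[1, -0.055, -0.139, 0, 0, 0, 0], [1, -0.055, -0.139, 0, 0, 0, 0], [1, -0.055, -0.139, 0, 0, 0, 0], [1, -0.055, -0.139, 0, 0, 0, 0], [1, -0.055, -0.139, 0, 0, 0, 0], [1, -0.055, -0.139, 0, 0, 0, 0], [1, -0.055, -0.139, 0, 0, 0, 0], [1, -0.055, -0.139, 0, 0, 0, 0], [1, 0, 0, 0, 0, 0, 0], [1, 0, 0, 0, 0, 0, 0]]
  ]
}}

```text
time_s: 2.2
tool_pos: [519.4, -2.0, 322.5]
tcp_rot: [180.0, -0.0, 179.9]
ft_force: [-0.5, 0.4, 0.3]
opening: 88.4
```

```bash
cat >> h.py <<'E'
def goto(x,y,z,yaw):
    o=readout.observe(); p=o['tool_pos']; r=R.from_euler('xyz',o['tcp_rot'],degrees=True)
    T=R.from_euler('xyz',[180,0,yaw],degrees=True); w=(r.inv()*T).as_rotvec()/np.pi
    d=T.inv().apply(np.array([x,y,z])-p)/300
    print('at',p.round(1),o['tcp_rot'].round(1),'F',o['ft_force'].round(1),'open',round(o['opening'],1),'| turn',w.round(4),'then shift(after turn)',d.round(3))
E
python3 - <<'E'
from h import *
s=snap('wrist','w1'); goto(520,0,300,180)
E
```

```text
at [ 5.192e+02 -5.000e-01  3.225e+02] [ 180.   -0. -180.] F [0.5 0.8 0. ] open 88.1 | turn [ 0.0002 -0.0002  0.0002] then shift(after turn) [-0.003  0.002  0.075]
```

View pics/w1.png

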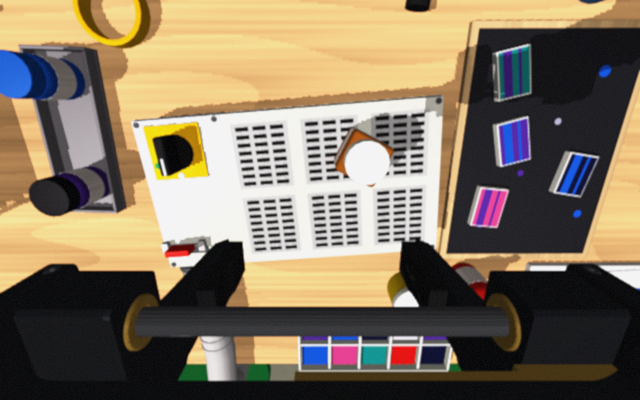

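The wrist view shows the six panels: front row at about (262,154), (335,150) and (405,140), back row at (273,225), (336,218) and (401,213). The jar lid is at (367,162), with the body turned about 30° and standing between front mid and front left. Now I'll fit the panels, jar and tray.

Run:
```python
from h import *
s=snap('wrist'); im=s['color']; hsv=cv2.cvtColor(im,cv2.COLOR_RGB2HSV); h,sa,v=[hsv[...,i].astype(int) for i in range(3)]
box=np.zeros(v.shape,np.uint8); cv2.fillPoly(box,[np.array([(222,122),(432,105),(432,252),(240,262)])],1)
m=((v<110)&(sa<80)&(box>0)).astype(np.uint8); m=cv2.morphologyEx(m,cv2.MORPH_CLOSE,np.ones((9,9)))
m=cv2.morphologyEx(m,cv2.MORPH_OPEN,np.ones((5,5)))
def rr(c,z,n):
    P=ray(s,c.reshape(-1,2),z)[:,:2].astype(np.float32); r=cv2.minAreaRect(P); b=cv2.boxPoints(r); M=b.mean(0)
    e=b[1]-b[0]; a=np.degrees(np.arctan2(e[1],e[0]))%90; print(n,np.round(cv2.minAreaRect(c)[0]),M.round(1),np.round(r[1]),'ang',round(a,1))
for c in cv2.findContours(m,0,cv2.CHAIN_APPROX_NONE)[0]:
    if cv2.contourArea(c)>1500: rr(c,60,'panel')
y=((h>20)&(h<33)&(sa>150)&(v>120)).astype(np.uint8); y[:,230:]=0;y[:110]=0
c=max(cv2.findContours(y,0,cv2.CHAIN_APPROX_NONE)[0],key=cv2.contourArea); rr(c,61,'yellow')
y=(((h<6)|(h>174))&(sa>150)&(v>90)).astype(np.uint8); y[:,230:]=0;y[:230]=0;y[270:]=0
c=max(cv2.findContours(y,0,cv2.CHAIN_APPROX_NONE)[0],key=cv2.contourArea); rr(c,84,'tab top')
y=((sa<40)&(v>225)).astype(np.uint8); y=cv2.morphologyEx(y,cv2.MORPH_OPEN,np.ones((3,3))); y[:,:338]=0;y[:,395:]=0;y[:132]=0;y[188:]=0
for c in cv2.findContours(y,0,cv2.CHAIN_APPROX_NONE)[0]:
  if cv2.contourArea(c)>600: print('lid',cv2.minEnclosingCircle(c),ray(s,cv2.minEnclosingCircle(c)[0],145)[0])
y=((h>3)&(h<20)&(sa>120)).astype(np.uint8); y[:,325:338]*=1; k=np.zeros_like(y);k[120:195,325:405]=y[120:195,325:405]
c=max(cv2.findContours(k,0,cv2.CHAIN_APPROX_NONE)[0],key=cv2.contourArea); 
pts=c.reshape(-1,2); print('amber L',pts[pts[:,0].argmin()],'T',pts[pts[:,1].argmin()],'R',pts[pts[:,0].argmax()],'B',pts[pts[:,1].argmax()])
for q in 'pts[pts[:,0].argmin()]','pts[pts[:,1].argmin()]','pts[pts[:,0].argmax()]','pts[pts[:,1].argmax()]': print(ray(s,eval(q),124)[0].round(1))
for n,p,z in(('lidblack',(55,192),90),('lidblue',(27,72),90),('trayTL',(82,46),25),('trayBR',(120,211),25)): print(n,ray(s,p,z)[0].round(1))
for n,p in (('deckTR',(441,97)),('deckTL',(134,122)),('dTLbase',(165,265))): print(n,ray(s,p,60)[0].round(1))
cv2.imwrite('pics/c2.png',cv2.resize(im[40:280,0:440],None,fx=1.8,fy=1.8,interpolation=2)[:,:,::-1])
```

```text
panel [271. 224.] [613.5 -77.2] [81. 64.] ang 4.1
panel [334. 220.] [605.8  18.2] [80. 64.] ang 4.4
panel [403. 222.] [610.3 125.6] [106.  85.] ang 4.7
panel [261. 155.] [507.9 -85.7] [81. 64.] ang 4.5
panel [330. 150.] [500.9   9.5] [82. 63.] ang 3.0
panel [398. 144.] [492.6 105.3] [81. 66.] ang 3.6
yellow [174. 151.] [ 501.8 -205.3] [74. 75.] ang 4.5
tab top [175. 252.] [ 647.2 -216.3] [10. 36.] ang 4.3
lid ((366.0, 173.03334045410156), 31.2901554107666) [512.83903855  49.71524836 145.        ]
amber L [334 168] T [353 130] R [392 151] B [344 176]
[511.6  14.3 124. ]
[467.   35.5 124. ]
[491.1  82.3 124. ]
[521.4  26.5 124. ]
lidblack [ 552.6 -362.1   90. ]
lidblue [ 402.7 -353.    90. ]
trayTL [ 363.9 -328.2   25. ]
trayBR [ 604.3 -327.8   25. ]
deckTR [429.7 157.   60. ]
deckTL [ 462.3 -255.3   60. ]
dTLbase [ 682.9 -249.9   60. ]
```

View pics/c2.png

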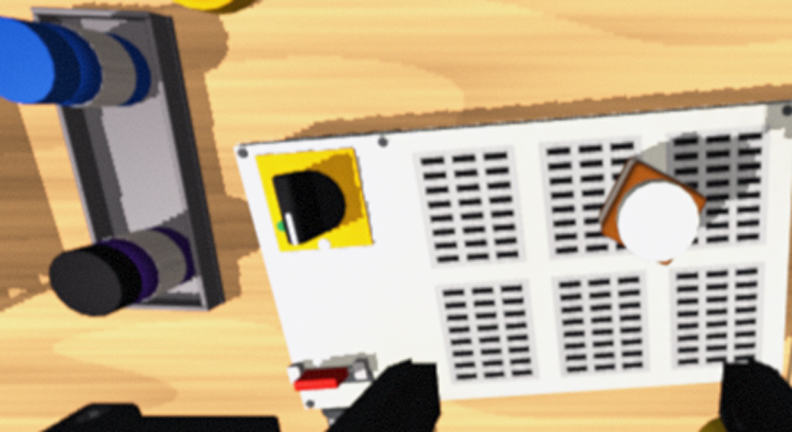

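Run:
```python
from h import *
s=snap('wrist')
print('lid',ray(s,(365.6,162.8),145)[0].round(1))
T,Rr,L,L2=[(638/1.8,160/1.8+40),(705/1.8,203/1.8+40),(601/1.8,212/1.8+40),(600/1.8,232/1.8+40)]
for z in(60,124):
    P=ray(s,[T,Rr,L,L2],z)[:,:2]; print(z,P.round(1).tolist())
    for a,b in((0,1),(0,2),(0,3)): d=P[b]-P[a]; print('edge',np.hypot(*d).round(1),np.degrees(np.arctan2(d[1],d[0])).round(1))
t=snap('top'); im=t['color'][185:220,300:340]; 
g=((im.min(2)>0)); hs=cv2.cvtColor(im,cv2.COLOR_RGB2HSV)
k=((hs[...,2]>150)&(hs[...,1]<60)).astype(np.uint8); print(np.array2string(hs[::2,::2,2],max_line_width=200))
```

```text
lid [501.   49.4 145. ]
60 [[470.8, 44.8], [503.3, 98.2], [510.6, 17.3], [526.5, 16.8]]
edge 62.5 58.7
edge 48.3 -34.6
edge 62.3 -26.7
124 [[465.6, 37.8], [493.0, 82.8], [499.2, 14.6], [512.6, 14.2]]
edge 52.7 58.7
edge 40.8 -34.6
edge 52.6 -26.7
[[ 30  32  34  29  30  25  24  30  30  47  41  41  46  49  58  60  64  68  67  77]
 [ 38  32  36  31  30  28  27  35  44  42  39  44  47  53  55  60  63  68  64  78]
 [ 32  29  27  26  31  30  30  33  63  50  39  43  45  52  53  60  67  68  68  73]
 [ 28  29  46  24  31  24  30  34 124  64  35  39  46  47  58  57  67  66  69  78]
 [ 36  54  54  35  37  83  85 118 160  84  42  46  48  52  54  57  63  67  70  76]
 [100 115 120 114  99 103 158 168 165  89  38  47  50  53  55  60  64  68  70  78]
 [ 68  81  82  48  41 133 168 165 169 122  45  42  44  51  57  56  60  71  66  77]
 [108  79  75  65  63 151 167 166 166 132  45  47  42  50  55  61  63  67  73  76]
 [ 44  45  69  54  64 153 169 168 169 134  43  40  48  52  54  55  64  67  69  77]
 [ 66  66  83  69  95 130 167 169 164 157  42  43  46  49  53  59  61  66  70  74]
 [ 43  62  81  58  82 104 142 166 161 160  44  44  50  45  53  60  61  65  68  72]
 [ 62  57  75  47  40  57  69 128 155 157  43  40  45  47  51  62  61  67  71  75]
 [ 61  63  80  70  76  59  55  55  62  79  42  43  43  45  50  60  64  68  62  68]
 [ 44  45  77  48  38  45  76  88  64  55  40  41  43  49  49  56  60  61  66  71]
 [ 71  76  78  71  65  66  80 103 103  87  41  45  46  50  54  60  59  68  67  71]
 [ 37  40  74  61  50  56  83  99 108 104  48  41  42  48  53  56  60  64  68  72]
 [ 72  69  76  69  60  55  76 103 129 131  55  41  46  49  52  57  62  65  69  71]
 [ 59  70  95  86  65  74 112 156 164 159  55  41  43  48  50  57  65  67  66  70]]
```

Jar centre is about (502,49), with faces at 60.5°. The bench is at 4.5° with front mid at (500.3,9.8), and all five panels I fitted agree with that. Next is the approach to the jar.

>>> {"op": "jog_arm", "data": {
  "series": [
    [[1, 0, 0, 0, 0, 0, 0.041], [1, 0, 0, 0, 0, 0, 0.041], [1, 0, 0, 0, 0, 0, 0.041], [1, 0, 0, 0, 0, 0, 0.041], [1, 0.066, 0.058, 0, 0, 0, 0], [1, 0.066, 0.058, 0, 0, 0, 0], [1, 0, 0, 0.12, 0, 0, 0], [1, 0, 0, 0.12, 0, 0, 0], [1, 0, 0, 0.12, 0, 0, 0], [1, 0, 0, 0, 0, 0, 0]]
  ]
}}

```text
time_s: 3.4
tool_pos: [498.7, 49.4, 211.1]
tcp_rot: [-179.7, -0.4, 150.6]
ft_force: [0.0, 0.2, 1.2]
opening: 88.0
```

Run:
```python
from h import *
s=snap('wrist','w2'); goto(502,49,91,150.5)
```

```text
at [500.6  49.3 213.6] [-179.8   -0.2  150.6] F [0.1 0.  0.8] open 87.9 | turn [-0.0009 -0.001   0.0005] then shift(after turn) [-0.004  0.001  0.409]
```

View pics/w2.png

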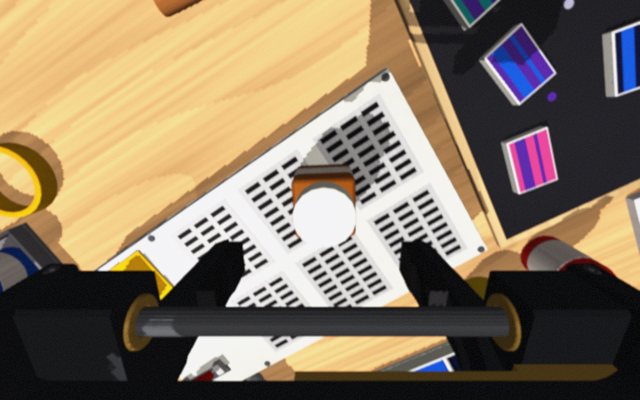

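The jar is square with the jaws: lid at (324,215), finger midline at about 322. Descending and gripping.

>>> {"op": "jog_arm", "data": {
  "series": [
    [[1, 0, 0, 0.1, 0, 0, 0], [1, 0, 0, 0.1, 0, 0, 0], [1, 0, 0, 0.1, 0, 0, 0], [1, 0, 0, 0.08, 0, 0, 0], [1, 0, 0, 0.025, 0, 0, 0], [1, 0, 0, 0, 0, 0, 0], [0, 0, 0, 0, 0, 0, 0], [0, 0, 0, 0, 0, 0, 0], [0, 0, 0, 0, 0, 0, 0], [0, 0, 0, 0, 0, 0, 0]]
  ]
}}

```text
time_s: 4.45
tool_pos: [502.7, 48.6, 93.9]
tcp_rot: [180.0, 0.0, 150.5]
ft_force: [1.3, -0.1, 0.2]
opening: 58.5
```

>>> {"op": "jog_arm", "data": {
  "series": [
    [[0, 0, 0, 0, 0, 0, 0], [0, 0, 0, -0.05, 0, 0, 0], [0, 0, 0, -0.1, 0, 0, 0], [0, 0, 0, -0.1, 0, 0, 0], [0, 0, 0, -0.1, 0, 0, 0], [0, 0, 0, -0.1, 0, 0, 0], [0, 0, 0, 0, 0, 0, -0.041], [0, 0, 0, 0, 0, 0, -0.041], [0, 0, 0, 0, 0, 0, -0.041], [0, 0, 0, 0, 0, 0, -0.041]]
  ]
}}

```text
time_s: 5.45
tool_pos: [501.6, 48.4, 227.9]
tcp_rot: [-180.0, -0.1, -179.7]
ft_force: [0.1, 0.3, -2.8]
opening: 54.0
```

Run:
```python
from h import *
goto(482,-374,210,180)
```

```text
at [501.6  48.4 227.9] [-1.800e+02 -1.000e-01 -1.797e+02] F [ 0.1  0.3 -2.8] open 54.0 | turn [-0.0001 -0.0004  0.0017] then shift(after turn) [ 0.065 -1.408  0.06 ]
```

>>> {"op": "jog_arm", "data": {
  "series": [
    [[0, 0.006, -0.14, 0, 0, 0, 0], [0, 0.006, -0.14, 0, 0, 0, 0], [0, 0.006, -0.14, 0, 0, 0, 0], [0, 0.006, -0.14, 0, 0, 0, 0], [0, 0.006, -0.14, 0, 0, 0, 0], [0, 0.006, -0.14, 0, 0, 0, 0], [0, 0.006, -0.14, 0, 0, 0, 0], [0, 0.006, -0.14, 0, 0, 0, 0], [0, 0.006, -0.14, 0, 0, 0, 0], [0, 0, 0, 0, 0, 0, 0]]
  ]
}}

```text
time_s: 6.45
tool_pos: [483.2, -336.5, 228.1]
tcp_rot: [-179.8, -0.1, 179.5]
ft_force: [0.3, 0.2, -4.1]
opening: 53.9
```

Run:
```python
from h import *
s=snap('wrist','w3'); goto(482,-374,210,180)
```

```text
at [ 484.2 -332.8  227.7] [-1.799e+02 -1.000e-01  1.797e+02] F [ 0.8  0.9 -3.2] open 54.2 | turn [-0.0004 -0.0005 -0.0018] then shift(after turn) [ 0.007 -0.137  0.059]
```

View pics/w3.png

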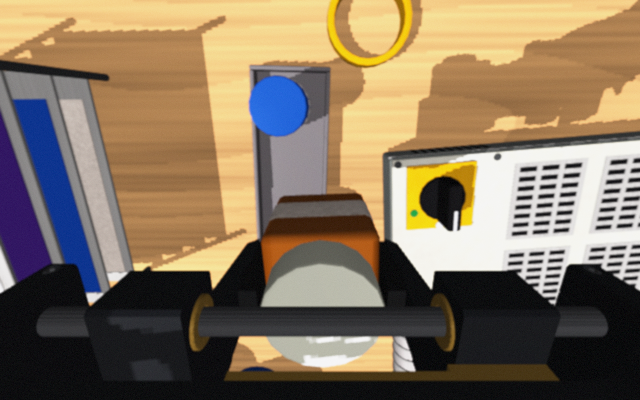

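The wrist view shows the tray's near rim corners at (250,66) and (330,68), sides running to (259,235) and (326,195), and the blue lid at (278,105).

Run:
```python
from h import *
s=snap('wrist')
P=ray(s,[(250,66),(330,68),(259,235),(325.5,195)],25)[:,:2]; b=ray(s,(278.5,105.5),90)[0,:2]
print(P.round(1),b.round(1))
a=[np.degrees(np.arctan2(*(P[j]-P[i])[::-1])) for i,j in((0,2),(1,3))]; print(a)
y=np.radians(np.mean(a)); ux=np.array([np.cos(y),np.sin(y)])
print('mid from rim',(P[0]+P[1])/2+122.5*ux,'from blue',b+78*ux)
t=snap('top'); B=ray(t,[(463,233),(455.5,182.5)],90)[:,:2]; print('top lids',B.round(1),B.mean(0))
```

```text
[[ 363.4 -411.1]
 [ 365.8 -323.5]
 [ 566.3 -415.7]
 [ 511.7 -328.5]] [ 404.4 -372.6]
[np.float64(-1.3082915482793318), np.float64(-1.9629765880288774)]
mid from rim [ 487.07284504 -370.7731028 ] from blue [ 482.36615941 -374.83215294]
top lids [[ 404.1 -379.3]
 [ 556.5 -366.5]] [ 480.2672408  -372.85242698]
```

>>> {"op": "jog_arm", "data": {
  "series": [
    [[0, 0, -0.067, 0, 0, 0, 0.0077], [0, 0, -0.067, 0, 0, 0, 0], [0, 0, 0, 0.05, 0, 0, 0], [0, 0, 0, 0.1, 0, 0, 0], [0, 0, 0, 0.1, 0, 0, 0], [0, 0, 0, 0.1, 0, 0, 0], [0, 0, 0, 0.1, 0, 0, 0], [0, 0, 0, 0.05, 0, 0, 0], [0, 0, 0, 0, 0, 0, 0], [0, 0, 0, 0, 0, 0, 0]]
  ]
}}

```text
time_s: 7.6
tool_pos: [486.2, -369.3, 78.9]
tcp_rot: [-180.0, 0.0, 178.7]
ft_force: [0.1, 0.4, -2.3]
opening: 53.8
```

Run:
```python
from h import *
goto(484,-373,38,178.3)
```

```text
at [ 486.2 -369.3   78.9] [-180.     0.   178.7] F [ 0.1  0.4 -2.3] open 53.8 | turn [-0.      0.0002  0.002 ] then shift(after turn) [ 0.007 -0.013  0.136]
```

>>> {"op": "jog_arm", "data": {
  "series": [
    [[0, 0.007, -0.013, 0, 0, 0, 0.002], [0, 0, 0, 0.05, 0, 0, 0], [0, 0, 0, 0.05, 0, 0, 0], [0, 0, 0, 0.02, 0, 0, 0], [0, 0, 0, 0.015, 0, 0, 0], [0, 0, 0, 0, 0, 0, 0], [0, 0, 0, 0, 0, 0, 0]]
  ]
}}

```text
time_s: 8.3
tool_pos: [482.7, -372.6, 38.5]
tcp_rot: [179.9, -0.1, 178.3]
ft_force: [-5.9, 4.0, 13.3]
opening: 54.4
```

>>> {"op": "jog_arm", "data": {
  "series": [
    [[1, 0, 0, 0, 0, 0, 0], [1, 0, 0, 0, 0, 0, 0], [1, 0, 0, 0, 0, 0, 0], [1, 0, 0, 0, 0, 0, 0], [1, 0, 0, -0.05, 0, 0, 0], [1, 0, 0, -0.12, 0, 0, 0], [1, 0, 0, -0.14, 0, 0, 0], [1, 0, 0, -0.14, 0, 0, 0], [1, 0, 0, -0.14, 0, 0, 0], [1, 0, 0, 0, 0, 0, 0]]
  ]
}}

```text
time_s: 9.3
tool_pos: [486.1, -376.2, 222.0]
tcp_rot: [-179.7, 0.6, 178.2]
ft_force: [1.0, -0.7, -0.7]
opening: 88.1
```

Run:
```python
from h import *
s=snap('wrist','w4'); t=snap('top')
cv2.imwrite('pics/w4.png',np.hstack([cv2.resize(s['color'],(480,300)),cv2.resize(t['color'][150:260,385:485],(300,300))])[:,:,::-1])
# next: damper; bench coords
goto(647,-216,190,94.5)
```

```text
at [ 483.9 -373.9  216.5] [-179.9    0.2  178.3] F [ 0.3 -0.6 -0.7] open 88.0 | turn [3.000e-04 1.000e-03 4.653e-01] then shift(after turn) [0.482 0.583 0.088]
```

View pics/w4.png

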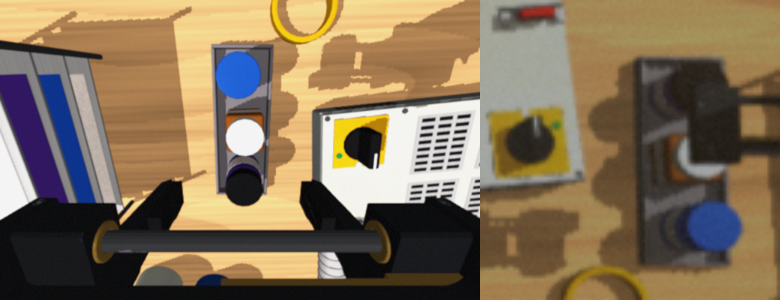

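The jar stands upright between the stock jars, with its white lid at (245,137). Next the damper: turning to face it, then moving above it.

>>> {"op": "jog_arm", "data": {
  "series": [
    [[0.4, 0, 0, 0, 0, 0, 0.0465], [0.4, 0, 0, 0, 0, 0, 0.0465], [0.4, 0, 0, 0, 0, 0, 0.0465], [0.4, 0, 0, 0, 0, 0, 0.0465], [0.4, 0, 0, 0, 0, 0, 0.0465], [0.4, 0, 0, 0, 0, 0, 0.0465], [0.4, 0, 0, 0, 0, 0, 0.0465], [0.4, 0, 0, 0, 0, 0, 0.0465], [0.4, 0, 0, 0, 0, 0, 0.0465], [0.4, 0, 0, 0, 0, 0, 0.0465]]
  ]
}}

```text
time_s: 10.4
tool_pos: [482.6, -372.8, 213.3]
tcp_rot: [-179.9, -0.1, 94.2]
ft_force: [-0.7, -0.4, -0.6]
opening: 35.3
```

>>> {"op": "jog_arm", "data": {
  "series": [
    [[0.4, 0.096, 0.116, 0, 0, 0, 0], [0.4, 0.096, 0.116, 0, 0, 0, 0], [0.4, 0.096, 0.116, 0, 0, 0, 0], [0.4, 0.096, 0.116, 0, 0, 0, 0], [0.4, 0.096, 0.116, 0.05, 0, 0, 0], [0.4, 0, 0, 0.05, 0, 0, 0], [0.4, 0, 0, 0, 0, 0, 0]]
  ]
}}

```text
time_s: 11.1
tool_pos: [643.7, -214.0, 180.8]
tcp_rot: [-179.6, -0.1, 94.7]
ft_force: [-1.2, -0.4, 0.6]
opening: 35.2
```

Run:
```python
from h import *
s=snap('wrist','w5'); goto(647,-216,63,94.5)
im=s['color']; hsv=cv2.cvtColor(im,cv2.COLOR_RGB2HSV); h,sa,v=[hsv[...,i].astype(int) for i in range(3)]
y=(((h<6)|(h>174))&(sa>150)&(v>90)).astype(np.uint8)
for c in cv2.findContours(y,0,cv2.CHAIN_APPROX_NONE)[0]:
    if cv2.contourArea(c)>80:
        r=cv2.minAreaRect(c); print(r, ray(s,r[0],84)[0], ray(s,r[0],90)[0])
```

```text
at [ 643.4 -216.3  182.6] [-179.7   -0.    94.5] F [-1.4 -0.7  0.7] open 35.1 | turn [-0.0015 -0.0002  0.0002] then shift(after turn) [0.    0.012 0.399]
((325.5, 201.0), (42.0, 11.0), 90.0) [ 646.45357975 -213.90306621   84.        ] [ 646.25358877 -211.88605696   90.        ]
```

View pics/w5.png

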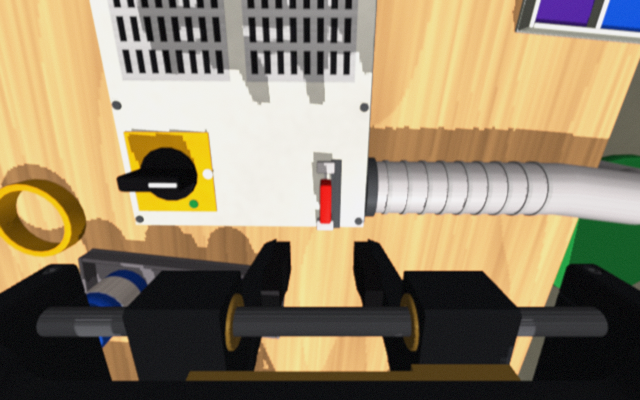

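The red tab is at (325,201), with a grey strip beside it at (336,192). I'm zooming in before descending.

Run:
```python
import cv2
a=cv2.imread('pics/w5.png')[140:250,270:400]; b=cv2.imread('pics/w1.png')[225:280,145:225]
cv2.imwrite('pics/z5.png',cv2.hconcat([cv2.resize(a,(520,440),interpolation=2),cv2.resize(b,(270,186),interpolation=2).__class__ and cv2.copyMakeBorder(cv2.resize(b,(270,186),interpolation=2),0,254,0,0,0)]))
```

```text
(no output)
```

View pics/z5.png

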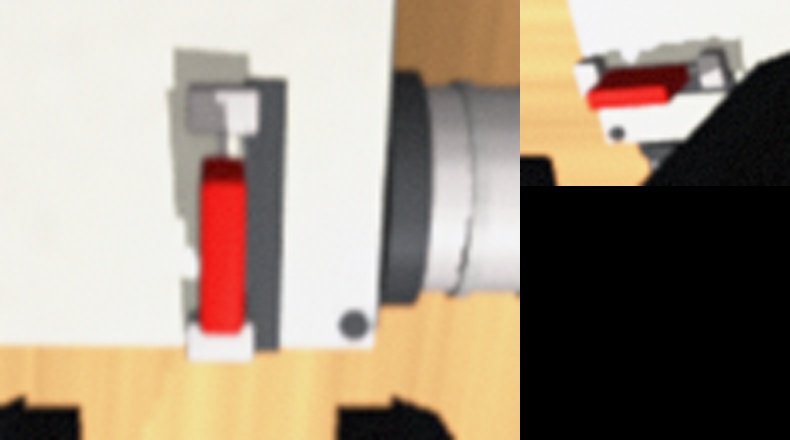

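The dark part is a low base plate and the white posts stand at the tab's ends, so there is room to grip the middle of the tab with a narrow opening.

>>> {"op": "jog_arm", "data": {
  "series": [
    [[0.25, 0.004, 0.011, 0, 0, 0, 0], [0.25, 0, 0, 0.1, 0, 0, 0], [0.25, 0, 0, 0.1, 0, 0, 0], [0.25, 0, 0, 0.05, 0, 0, 0], [0.25, 0, 0, 0.05, 0, 0, 0], [0.25, 0, 0, 0.05, 0, 0, 0], [0.25, 0, 0, 0.035, 0, 0, 0], [0.25, 0, 0, 0, 0, 0, 0]]
  ]
}}

```text
time_s: 11.95
tool_pos: [647.9, -214.4, 67.9]
tcp_rot: [-179.9, -0.0, 94.6]
ft_force: [0.2, -0.3, -0.2]
opening: 22.0
```

>>> {"op": "jog_arm", "data": {
  "series": [
    [[0, 0, 0, 0, 0, 0, 0], [0, 0, 0, 0, 0, 0, 0], [0, 0, 0, 0, 0, 0, 0], [0, 0, 0, 0, 0, 0, 0]]
  ]
}}

```text
time_s: 12.35
tool_pos: [646.5, -215.2, 69.5]
tcp_rot: [-179.8, -0.0, 94.5]
ft_force: [-5.9, 0.2, 1.4]
opening: 9.5
```

>>> {"op": "jog_arm", "data": {
  "series": [
    [[0, 0, 0, -0.014, 0, 0, 0], [0, 0, 0, -0.014, 0, 0, 0], [0, 0, 0, -0.014, 0, 0, 0], [0, 0, 0, -0.014, 0, 0, 0], [0, 0, 0, -0.014, 0, 0, 0], [0, 0, 0, -0.014, 0, 0, 0], [0, 0, 0, -0.014, 0, 0, 0], [0, 0, 0, 0, 0, 0, 0]]
  ]
}}

```text
time_s: 13.15
tool_pos: [646.5, -215.1, 97.6]
tcp_rot: [-179.8, -0.0, 94.5]
ft_force: [-5.5, -2.6, -10.5]
opening: 9.7
```

>>> {"op": "jog_arm", "data": {
  "series": [
    [[0, 0, 0, -0.007, 0, 0, 0], [0, 0, 0, -0.007, 0, 0, 0], [0, 0, 0, -0.007, 0, 0, 0], [0, 0, 0, -0.007, 0, 0, 0], [0, 0, 0, 0, 0, 0, 0]]
  ]
}}

```text
time_s: 13.65
tool_pos: [646.3, -213.5, 101.3]
tcp_rot: [-179.7, -0.1, 94.6]
ft_force: [5.3, -6.0, -42.0]
opening: 9.6
```

>>> {"op": "jog_arm", "data": {
  "series": [
    [[0, 0, 0, 0.01, 0, 0, 0], [0.3, 0, 0, 0, 0, 0, 0], [0.3, 0, 0, 0, 0, 0, 0], [0.3, 0, 0, 0, 0, 0, 0], [0.3, 0, 0, -0.03, 0, 0, 0], [0.3, 0, 0, -0.1, 0, 0, 0], [0.3, 0, 0, -0.13, 0, 0, 0], [0.3, 0, 0, -0.13, 0, 0, 0], [1, 0, 0, -0.13, 0, 0, 0], [1, 0, 0, 0, 0, 0, 0]]
  ]
}}

```text
time_s: 14.65
tool_pos: [651.8, -216.7, 268.1]
tcp_rot: [179.3, 0.3, 94.6]
ft_force: [0.4, -0.1, 0.4]
opening: 40.1
```

>>> {"op": "jog_arm", "data": {
  "series": [
    [[1, -0.02, 0, 0, 0, 0, -0.0445], [1, 0, 0, 0, 0, 0, -0.0445], [1, 0, 0, 0, 0, 0, -0.0445], [1, 0, 0, 0, 0, 0, -0.0445], [1, 0, 0, 0, 0, 0, -0.0445], [1, 0, 0, 0, 0, 0, -0.0445], [1, 0, 0, 0, 0, 0, -0.0445], [1, 0, 0, 0, 0, 0, -0.0445], [1, 0, 0, 0, 0, 0, -0.0445], [1, 0, 0, 0, 0, 0, -0.0445]]
  ]
}}

```text
time_s: 15.65
tool_pos: [649.3, -220.9, 260.9]
tcp_rot: [-180.0, 0.1, 175.0]
ft_force: [0.7, -0.5, 0.3]
opening: 88.0
```

Run:
```python
from h import *
s=snap('wrist','w6'); 
im=s['color']; hsv=cv2.cvtColor(im,cv2.COLOR_RGB2HSV); h,sa,v=[hsv[...,i].astype(int) for i in range(3)]
y=(((h<6)|(h>174))&(sa>150)&(v>90)).astype(np.uint8)
P=[(cv2.contourArea(c),cv2.boundingRect(c)) for c in cv2.findContours(y,0,cv2.CHAIN_APPROX_NONE)[0] if cv2.contourArea(c)>60]; print(P)
t=snap('side','s6')
goto(602,268,230,174.5)
# expected tab top in wrist at shut / open
print(proj(s,[(647,-215,84),(647,-215,119)]))
```

```text
[(280.5, (310, 175, 35, 14))]
at [ 649.3 -221.   261. ] [1.800e+02 1.000e-01 1.747e+02] F [ 1.  -0.4 -0.3] open 87.9 | turn [0.     0.0005 0.0012] then shift(after turn) [0.313 1.607 0.103]
[[326.79561236 175.81812378]
 [327.30919301 183.99406357]]
```

The tab image runs from row 175 to 189, as expected for about 119 mm top height, so it is up. On to the tiles.

>>> {"op": "jog_arm", "data": {
  "series": [
    [[1, 0.031, 0.16, 0, 0, 0, 0], [1, 0.031, 0.16, 0, 0, 0, 0], [1, 0.031, 0.16, 0, 0, 0, 0], [1, 0.031, 0.16, 0, 0, 0, 0], [1, 0.031, 0.16, 0, 0, 0, 0], [1, 0.031, 0.16, 0, 0, 0, 0], [1, 0.031, 0.16, 0, 0, 0, 0], [1, 0.031, 0.16, 0, 0, 0, 0], [1, 0.031, 0.16, 0, 0, 0, 0], [1, 0.031, 0.16, 0.05, 0, 0, 0]]
  ]
}}

```text
time_s: 16.75
tool_pos: [602.2, 267.4, 247.8]
tcp_rot: [179.8, 0.2, 174.4]
ft_force: [1.9, -0.4, -0.6]
opening: 88.2
```

```bash
cat >> h.py <<'E'
def tiles(s,z=24,zb=12):
    "tile tops in a wrist view: bright regions inside the black board"
    im=s['color']; v=im.max(2); 
    m=(v>70).astype(np.uint8); m=cv2.morphologyEx(m,cv2.MORPH_CLOSE,np.ones((5,5)))
    out=[]
    for c in cv2.findContours(m,cv2.RETR_CCOMP,cv2.CHAIN_APPROX_NONE)[0]:
        P=ray(s,c.reshape(-1,2),z)[:,:2].astype(np.float32); r=cv2.minAreaRect(P); w=sorted(r[1])
        if 38<w[0]<66 and 58<w[1]<85 and cv2.contourArea(c)>300:
            b=cv2.boxPoints(r); e,f=b[1]-b[0],b[2]-b[1]; l=e if e@e>f@f else f
            a=(np.degrees(np.arctan2(l[1],l[0]))+90)%180-90
            print('tile',np.round(cv2.minAreaRect(c)[0]),np.round(r[0],1),np.round(w,1),'ang',round(a,1))
E
python3 - <<'E'
from h import *
s=snap('wrist','w7'); tiles(s); tiles(snap('top')); goto(602,268,14,174.5)
E
```

```text
tile [325. 166.] [600.1 272.4] [54.4 70.6] ang -5.5
tile [423. 112.] [545.  396.7] [55.  68.6] ang -9.4
tile [333.  75.] [494.1 291. ] [54.5 68.2] ang 15.5
tile [446. 236.] [ 397.3 -349.3] [63.2 67.3] ang 5.0
at [597.5 274.5 243.6] [179.8  -0.2 175.1] F [-0.6  0.1 -0.2] open 88.2 | turn [ 0.0013 -0.0013  0.0032] then shift(after turn) [-0.017 -0.02   0.765]
```

View pics/w7.png

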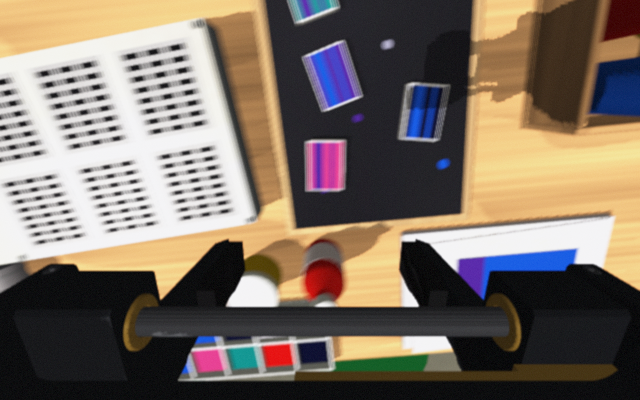

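The pink tile is at (325,166), but the frame is blurred because the arm hadn't settled. Re-measuring at rest.

Run:
```python
from h import *
s=snap('wrist'); s=snap('wrist'); tiles(s); goto(602,268,14,174.5)
t=snap('top');print('bottle',ray(t,(250,124),130)[0], 'mug',ray(t,(215,276),95)[0])
```

```text
tile [320. 171.] [600.7 267.4] [49.  70.6] ang -5.1
tile [419. 118.] [546.  392.3] [50.6 68.4] ang -9.3
tile [328.  81.] [495.  286.5] [48.7 68.3] ang 15.4
at [600.7 266.  245.1] [-180.    -0.   174.6] F [ 0.  -1.5  0.6] open 88.2 | turn [-0.0001 -0.0001  0.0008] then shift(after turn) [-0.004  0.007  0.77 ]
bottle [737.12126571 249.90223248 130.        ] mug [288.89904946 355.2393543   95.        ]
```

>>> {"op": "jog_arm", "data": {
  "series": [
    [[1, -0.002, 0.007, 0.06, 0, 0, 0], [1, 0, 0, 0.12, 0, 0, 0], [1, 0, 0, 0.14, 0, 0, 0], [1, 0, 0, 0.14, 0, 0, 0], [1, 0, 0, 0.12, 0, 0, 0], [1, 0, 0, 0.1, 0, 0, 0], [1, 0, 0, 0.06, 0, 0, 0], [1, 0, 0, 0.02, 0, 0, 0], [1, 0, 0, 0.005, 0, 0, 0], [1, 0, 0, 0, 0, 0, 0]]
  ]
}}

```text
time_s: 18.0
tool_pos: [603.3, 266.9, 17.3]
tcp_rot: [179.9, 0.1, 174.6]
ft_force: [0.0, -0.2, -0.1]
opening: 88.2
```

>>> {"op": "jog_arm", "data": {
  "series": [
    [[0, 0, 0, 0, 0, 0, 0], [0, 0, 0, 0, 0, 0, 0], [0, 0, 0, 0, 0, 0, 0], [0, 0, 0, 0, 0, 0, 0], [0, 0, 0, -0.03, 0, 0, 0], [0, 0, 0, -0.1, 0, 0, 0], [0, 0, 0, -0.12, 0, 0, 0], [0, 0, 0, -0.12, 0, 0, 0], [0, 0, 0, -0.08, 0, 0, 0], [0, 0, 0, 0, 0, 0, 0]]
  ]
}}

```text
time_s: 19.0
tool_pos: [604.6, 267.8, 155.7]
tcp_rot: [179.8, 0.4, 174.6]
ft_force: [-0.1, 0.1, -0.3]
opening: 10.5
```

```bash
cat >> h.py <<'E'
FM=np.array([500.3,9.8]); ux=np.array([np.cos(np.radians(4.5)),np.sin(np.radians(4.5))]); uy=np.array([-ux[1],ux[0]])
PAN={a+b:FM+i*106*ux+j*96*uy for a,i in(('F',0),('B',1)) for b,j in(('L',1),('M',0),('R',-1))}
E
python3 - <<'E'
from h import *
for k in PAN: print(k,PAN[k].round(1))
goto(*PAN['BR'],150,184.5)
E
```

```text
FL [492.8 105.5]
FM [500.3   9.8]
FR [507.8 -85.9]
BL [598.4 113.8]
BM [606.   18.1]
BR [613.5 -77.6]
at [604.6 267.8 155.7] [179.8   0.4 174.6] F [-0.1  0.1 -0.3] open 10.5 | turn [ 0.0011  0.0022 -0.0547] then shift(after turn) [ 0.061 -1.15   0.019]
```

The opening is 10.5 mm where it should be 46, so the grasp failed. Looking.

Run:
```python
from h import *
s=snap('wrist'); s=snap('wrist','w8'); t=snap('top'); tiles(s); tiles(t); print(readout.observe()['opening'])
cv2.imwrite('pics/w8.png',np.hstack([cv2.resize(s['color'],(480,300)),cv2.resize(t['color'][140:265,185:289],(250,300))])[:,:,::-1])
```

```text
tile [321. 185.] [599.4 267.4] [47.5 69.2] ang -5.0
tile [454. 115.] [545.4 392.5] [50.4 67.2] ang -9.4
tile [333.  65.] [494.6 287.3] [47.3 67.5] ang 15.5
tile [446. 236.] [ 397.8 -351. ] [60.5 68.9] ang -0.8
tile [150. 194.] [548.1 592.1] [56.1 74.9] ang -0.9
0.6163196443543073
```

View pics/w8.png

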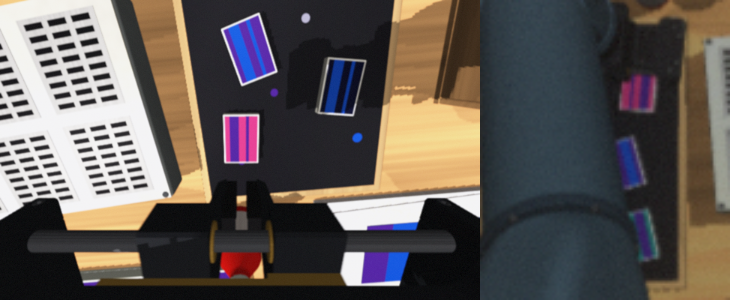

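The tile hasn't moved. I lifted before the fingers had closed, since they need about 0.7 s. Trying again with a longer close.

Run:
```python
from h import *
goto(600.5,267.5,15,174.8)
```

```text
at [601.4 266.7 150.3] [-1.800e+02 -1.000e-01  1.747e+02] F [-0.7 -0.2 -0.2] open 0.6 | turn [-0.0002 -0.0003 -0.0007] then shift(after turn) [0.003 0.002 0.451]
```

>>> {"op": "jog_arm", "data": {
  "series": [
    [[0.9, 0.003, 0.002, 0, 0, 0, 0], [0.9, 0, 0, 0, 0, 0, 0], [0.9, 0, 0, 0, 0, 0, 0], [0.9, 0, 0, 0, 0, 0, 0], [0.9, 0, 0, 0.06, 0, 0, 0], [0.9, 0, 0, 0.12, 0, 0, 0], [0.9, 0, 0, 0.12, 0, 0, 0], [0.9, 0, 0, 0.1, 0, 0, 0], [0.9, 0, 0, 0.05, 0, 0, 0], [0.9, 0, 0, 0, 0, 0, 0]]
  ]
}}

```text
time_s: 20.15
tool_pos: [601.0, 267.0, 14.8]
tcp_rot: [-179.9, -0.1, 174.6]
ft_force: [-0.6, 0.1, -0.5]
opening: 78.1
```

>>> {"op": "jog_arm", "data": {
  "series": [
    [[0, 0, 0, 0, 0, 0, 0], [0, 0, 0, 0, 0, 0, 0], [0, 0, 0, 0, 0, 0, 0], [0, 0, 0, 0, 0, 0, 0], [0, 0, 0, 0, 0, 0, 0], [0, 0, 0, 0, 0, 0, 0], [0, 0, 0, 0, 0, 0, 0]]
  ]
}}

```text
time_s: 20.85
tool_pos: [601.4, 267.7, 16.3]
tcp_rot: [180.0, 0.0, 174.7]
ft_force: [-1.4, -0.3, 4.1]
opening: 45.5
```

>>> {"op": "jog_arm", "data": {
  "series": [
    [[0, 0, 0, -0.04, 0, 0, 0], [0, 0, 0, -0.1, 0, 0, 0], [0, 0, 0, -0.12, 0, 0, 0], [0, 0, 0, -0.12, 0, 0, 0], [0, 0, 0, 0, 0, 0, -0.0273], [0, 0, 0, 0, 0, 0, -0.0273], [0, 0, -0.1, 0, 0, 0, 0], [0, 0, -0.13, 0, 0, 0, 0], [0, 0, -0.13, 0, 0, 0, 0], [0, 0, -0.13, 0, 0, 0, 0]]
  ]
}}

```text
time_s: 21.85
tool_pos: [612.6, 119.4, 130.4]
tcp_rot: [-180.0, 0.0, -175.5]
ft_force: [1.3, -0.4, -0.5]
opening: 45.5
```

>>> {"op": "jog_arm", "data": {
  "series": [
    [[0, 0.012, -0.13, 0, 0, 0, 0], [0, 0.012, -0.13, 0, 0, 0, 0], [0, 0.012, -0.13, 0, 0, 0, 0], [0, 0.012, -0.13, 0, 0, 0, 0], [0, 0.012, -0.13, 0, 0, 0, 0], [0, 0, 0, 0.04, 0, 0, 0], [0, 0, 0, 0, 0, 0, 0], [0, 0, 0, 0, 0, 0, 0], [0, 0, 0, 0, 0, 0, 0], [0, 0, 0, 0, 0, 0, 0]]
  ]
}}

```text
time_s: 22.85
tool_pos: [610.4, -73.4, 118.3]
tcp_rot: [180.0, 0.0, -175.4]
ft_force: [-0.3, 1.4, -1.1]
opening: 45.9
```

Run:
```python
from h import *
goto(*PAN['BR'],64,184.5)
```

```text
at [610.4 -73.4 118.3] [ 180.     0.  -175.4] F [-0.3  1.4 -1.1] open 45.9 | turn [0.0001 0.0002 0.0006] then shift(after turn) [-0.009 -0.015  0.181]
```

>>> {"op": "jog_arm", "data": {
  "series": [
    [[0, -0.009, -0.015, 0.05, 0, 0, 0], [0, 0, 0, 0.06, 0, 0, 0], [0, 0, 0, 0.04, 0, 0, 0], [0, 0, 0, 0.02, 0, 0, 0], [0, 0, 0, 0.011, 0, 0, 0], [0, 0, 0, 0, 0, 0, 0], [0, 0, 0, 0, 0, 0, 0]]
  ]
}}

```text
time_s: 23.55
tool_pos: [612.8, -79.1, 64.3]
tcp_rot: [180.0, -0.0, -175.5]
ft_force: [-3.8, 1.4, 6.5]
opening: 45.5
```

>>> {"op": "jog_arm", "data": {
  "series": [
    [[0.7, 0, 0, 0, 0, 0, 0], [0.7, 0, 0, 0, 0, 0, 0], [0.7, 0, 0, 0, 0, 0, 0], [0.9, 0, 0, -0.05, 0, 0, 0], [0.9, 0, 0, -0.12, 0, 0, 0], [0.9, 0, 0, -0.14, 0, 0, 0], [0.9, 0, 0, -0.14, 0, 0, 0], [0.9, 0, 0.08, -0.05, 0, 0, 0.01], [0.9, 0, 0, 0, 0, 0, 0.046], [0.9, 0, 0, 0, 0, 0, 0]]
  ]
}}

```text
time_s: 24.55
tool_pos: [611.7, -54.4, 215.3]
tcp_rot: [180.0, 0.1, 174.4]
ft_force: [0.1, -0.3, 0.7]
opening: 79.3
```

Run:
```python
from h import *
snap('wrist');s=snap('wrist','w9'); tiles(s,72); tiles(s,24); print(proj(s,[*PAN['BR'],72])); goto(546,392.5,200,171.5)
```

```text
tile [148.  80.] [ 493.4 -230.2] [61.7 66.2] ang 4.5
[[300.37596034 190.61388519]]
at [611.  -55.6 213.9] [-180.     0.   174.6] F [0.8 0.2 0.1] open 79.2 | turn [-0.0002  0.      0.0172] then shift(after turn) [0.435 1.445 0.046]
```

View pics/w9.png

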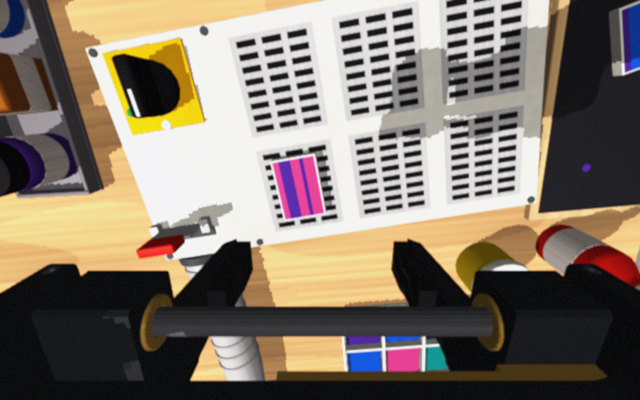

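The pink tile is at (300,189) against a predicted panel centre of (300,191), so the placing is accurate. The raised red tab is also visible. Next is the blue tile at (546,392).

>>> {"op": "jog_arm", "data": {
  "series": [
    [[0.9, 0, 0, 0, 0, 0, 0.0172], [0.9, 0.048, 0.16, 0, 0, 0, 0], [0.9, 0.048, 0.16, 0, 0, 0, 0], [0.9, 0.048, 0.16, 0, 0, 0, 0], [0.9, 0.048, 0.16, 0, 0, 0, 0], [0.9, 0.048, 0.16, 0, 0, 0, 0], [0.9, 0.048, 0.16, 0, 0, 0, 0], [0.9, 0.048, 0.16, 0, 0, 0, 0], [0.9, 0.048, 0.16, 0, 0, 0, 0], [0.9, 0.048, 0.16, 0, 0, 0, 0]]
  ]
}}

```text
time_s: 25.65
tool_pos: [548.2, 391.4, 213.2]
tcp_rot: [-179.9, -0.0, 171.4]
ft_force: [0.3, 0.8, 0.1]
opening: 79.4
```

>>> {"op": "jog_arm", "data": {
  "series": [
    [[0.9, 0, 0, 0, 0, 0, 0], [0.9, 0, 0, 0, 0, 0, 0], [0.9, 0, 0, 0, 0, 0, 0]]
  ]
}}

```text
time_s: 25.95
tool_pos: [549.3, 388.1, 213.2]
tcp_rot: [-179.9, 0.0, 171.3]
ft_force: [0.0, -0.4, -0.4]
opening: 79.2
```

Run:
```python
from h import *
s=snap('wrist','w10'); tiles(s); tiles(snap('top')); goto(546,392.5,15,171.5)
```

```text
tile [328. 170.] [545.3 394.9] [47.7 68.3] ang -9.6
tile [228. 142.] [494.9 287.8] [51.5 68.9] ang 14.6
tile [187.  52.] [399.4 269.2] [49.8 69. ] ang 13.5
tile [446. 236.] [ 399.4 -349.7] [57.6 65.8] ang -0.8
at [549.5 388.  213.5] [-179.9    0.   171.2] F [ 0.2 -0.3 -0.3] open 79.1 | turn [-0.0004  0.0001 -0.0018] then shift(after turn) [0.014 0.013 0.662]
```

>>> {"op": "jog_arm", "data": {
  "series": [
    [[0.9, 0.015, 0.017, 0.05, 0, 0, 0], [0.9, 0, 0, 0.12, 0, 0, 0], [0.9, 0, 0, 0.14, 0, 0, 0], [0.9, 0, 0, 0.13, 0, 0, 0], [0.9, 0, 0, 0.11, 0, 0, 0], [0.9, 0, 0, 0.07, 0, 0, 0], [0.9, 0, 0, 0.03, 0, 0, 0], [0.9, 0, 0, 0.01, 0, 0, 0], [0.9, 0, 0, 0, 0, 0, 0], [0.9, 0, 0, 0, 0, 0, 0]]
  ]
}}

```text
time_s: 27.05
tool_pos: [545.6, 396.7, 16.9]
tcp_rot: [179.9, 0.1, 171.3]
ft_force: [0.2, -0.3, 0.2]
opening: 79.5
```

>>> {"op": "jog_arm", "data": {
  "series": [
    [[0, 0, 0, 0, 0, 0, 0], [0, 0, 0, 0, 0, 0, 0], [0, 0, 0, 0, 0, 0, 0], [0, 0, 0, 0, 0, 0, 0], [0, 0, 0, 0, 0, 0, 0], [0, 0, 0, 0, 0, 0, 0], [0, 0, 0, 0, 0, 0, 0], [0, 0, 0, 0, 0, 0, 0]]
  ]
}}

```text
time_s: 27.85
tool_pos: [544.8, 396.2, 15.7]
tcp_rot: [180.0, 0.0, 171.3]
ft_force: [-0.4, 0.6, 2.0]
opening: 45.4
```

Run:
```python
from h import *
goto(*PAN['BM'],120,184.5)
```

```text
at [544.8 396.2  15.7] [180.    0.  171.3] F [-0.4  0.6  2. ] open 45.4 | turn [ 0.      0.     -0.0732] then shift(after turn) [-0.104 -1.272 -0.348]
```

>>> {"op": "jog_arm", "data": {
  "series": [
    [[0, 0, 0, -0.04, 0, 0, 0], [0, 0, 0, -0.1, 0, 0, 0], [0, 0, 0, -0.12, 0, 0, 0], [0, 0, 0, -0.1, 0, 0, 0], [0, 0, 0, 0, 0, 0, -0.0366], [0, 0, 0, 0, 0, 0, -0.0366], [0, -0.0116, -0.1413, 0, 0, 0, 0], [0, -0.0116, -0.1413, 0, 0, 0, 0], [0, -0.0116, -0.1413, 0, 0, 0, 0], [0, -0.0116, -0.1413, 0, 0, 0, 0]]
  ]
}}

```text
time_s: 28.85
tool_pos: [572.1, 226.6, 124.2]
tcp_rot: [180.0, 0.0, -175.5]
ft_force: [0.1, -0.6, -0.5]
opening: 45.3
```

>>> {"op": "jog_arm", "data": {
  "series": [
    [[0, -0.0116, -0.1413, 0, 0, 0, 0], [0, -0.0116, -0.1413, 0, 0, 0, 0], [0, -0.0116, -0.1413, 0, 0, 0, 0], [0, -0.0116, -0.1413, 0, 0, 0, 0], [0, -0.0116, -0.1413, 0, 0, 0, 0], [0, 0, 0, 0, 0, 0, 0], [0, 0, 0, 0, 0, 0, 0], [0, 0, 0, 0, 0, 0, 0], [0, 0, 0, 0, 0, 0, 0]]
  ]
}}

```text
time_s: 29.75
tool_pos: [605.7, 20.4, 123.6]
tcp_rot: [179.9, -0.0, -175.4]
ft_force: [-0.4, -0.3, -1.0]
opening: 45.5
```

Run:
```python
from h import *
goto(*PAN['BM'],63.5,184.5)
```

```text
at [605.7  20.4 123.6] [ 179.9   -0.  -175.4] F [-0.4 -0.3 -1. ] open 45.5 | turn [ 0.0003 -0.      0.0008] then shift(after turn) [-0.    -0.008  0.2  ]
```

Lower, release, then rise and travel toward the violet tile at (495,288), angle about 15°.

>>> {"op": "jog_arm", "data": {
  "series": [
    [[0, 0, -0.008, 0.05, 0, 0, 0], [0, 0, 0, 0.07, 0, 0, 0], [0, 0, 0, 0.045, 0, 0, 0], [0, 0, 0, 0.025, 0, 0, 0], [0, 0, 0, 0.01, 0, 0, 0], [0, 0, 0, 0, 0, 0, 0], [0, 0, 0, 0, 0, 0, 0]]
  ]
}}

```text
time_s: 30.45
tool_pos: [606.4, 16.0, 63.7]
tcp_rot: [180.0, 0.0, -175.5]
ft_force: [-0.3, -0.8, -1.6]
opening: 46.0
```

>>> {"op": "jog_arm", "data": {
  "series": [
    [[0.7, 0, 0, 0, 0, 0, 0], [0.7, 0, 0, 0, 0, 0, 0], [0.7, 0, 0, 0, 0, 0, 0], [0.9, 0, 0, -0.05, 0, 0, 0], [0.9, 0, 0, -0.12, 0, 0, 0], [0.9, 0, 0, -0.14, 0, 0, 0], [0.9, 0, 0, -0.14, 0, 0, 0], [0.9, 0, 0, 0, 0, 0, -0.03], [0.9, 0, 0, 0, 0, 0, -0.03], [0.9, 0, 0, 0, 0, 0, 0]]
  ]
}}

```text
time_s: 31.45
tool_pos: [606.4, 15.8, 200.1]
tcp_rot: [-180.0, 0.1, -164.7]
ft_force: [-0.7, 0.0, -0.6]
opening: 79.3
```

Run:
```python
from h import *
goto(495,288,190,195.3)
```

```text
at [606.4  15.8 200.1] [-1.800e+02  1.000e-01 -1.647e+02] F [-0.7  0.  -0.6] open 79.3 | turn [-0.0001  0.0006  0.0002] then shift(after turn) [0.119 0.973 0.034]
```

>>> {"op": "jog_arm", "data": {
  "series": [
    [[0.9, 0.017, 0.139, 0, 0, 0, 0], [0.9, 0.017, 0.139, 0, 0, 0, 0], [0.9, 0.017, 0.139, 0, 0, 0, 0], [0.9, 0.017, 0.139, 0, 0, 0, 0], [0.9, 0.017, 0.139, 0, 0, 0, 0], [0.9, 0.017, 0.139, 0, 0, 0, 0], [0.9, 0.017, 0.139, 0, 0, 0, 0], [0.9, 0, 0, 0, 0, 0, 0], [0.9, 0, 0, 0, 0, 0, 0], [0.9, 0, 0, 0, 0, 0, 0]]
  ]
}}

```text
time_s: 32.45
tool_pos: [495.3, 286.4, 198.7]
tcp_rot: [-179.9, 0.0, -164.9]
ft_force: [-0.1, 0.3, -0.3]
opening: 79.4
```

Run:
```python
from h import *
s=snap('wrist','w11'); tiles(s); goto(495,288,15.5,195.3)
```

```text
tile [323. 178.] [494.5 287.4] [47.7 68.6] ang 15.2
tile [330.  85.] [398.7 268. ] [47.6 68. ] ang 13.3
at [495.5 286.2 198.7] [-179.9    0.  -164.9] F [ 0.3  0.4 -0.1] open 79.5 | turn [-0.0003  0.0001 -0.0012] then shift(after turn) [0.    0.006 0.611]
```

>>> {"op": "jog_arm", "data": {
  "series": [
    [[0.9, 0.002, 0.004, 0.05, 0, 0, 0], [0.9, 0, 0, 0.12, 0, 0, 0], [0.9, 0, 0, 0.14, 0, 0, 0], [0.9, 0, 0, 0.12, 0, 0, 0], [0.9, 0, 0, 0.1, 0, 0, 0], [0.9, 0, 0, 0.06, 0, 0, 0], [0.9, 0, 0, 0.02, 0, 0, 0], [0.9, 0, 0, 0, 0, 0, 0], [0.9, 0, 0, 0, 0, 0, 0]]
  ]
}}

```text
time_s: 33.4
tool_pos: [494.8, 288.8, 16.6]
tcp_rot: [180.0, 0.1, -164.8]
ft_force: [0.6, -0.1, 0.5]
opening: 79.3
```

>>> {"op": "jog_arm", "data": {
  "series": [
    [[0, 0, 0, 0, 0, 0, 0], [0, 0, 0, 0, 0, 0, 0], [0, 0, 0, 0, 0, 0, 0], [0, 0, 0, 0, 0, 0, 0], [0, 0, 0, 0, 0, 0, 0], [0, 0, 0, 0, 0, 0, 0], [0, 0, 0, 0, 0, 0, 0], [0, 0, 0, 0, 0, 0, 0]]
  ]
}}

```text
time_s: 34.2
tool_pos: [493.8, 289.0, 15.8]
tcp_rot: [-180.0, 0.0, -164.7]
ft_force: [-0.7, -0.2, 5.3]
opening: 45.3
```

Run:
```python
from h import *
goto(*PAN['BL'],120,184.5)
```

```text
at [493.8 289.   15.8] [-180.     0.  -164.7] F [-0.7 -0.2  5.3] open 45.3 | turn [0.     0.0001 0.0599] then shift(after turn) [-0.302 -0.61  -0.347]
```

>>> {"op": "jog_arm", "data": {
  "series": [
    [[0, 0, 0, -0.04, 0, 0, 0], [0, 0, 0, -0.1, 0, 0, 0], [0, 0, 0, -0.12, 0, 0, 0], [0, 0, 0, -0.09, 0, 0, 0], [0, 0, 0, 0, 0, 0, 0.03], [0, 0, 0, 0, 0, 0, 0.03], [0, -0.06, -0.122, 0, 0, 0, 0], [0, -0.06, -0.122, 0, 0, 0, 0], [0, -0.06, -0.122, 0, 0, 0, 0], [0, -0.06, -0.122, 0, 0, 0, 0]]
  ]
}}

```text
time_s: 35.2
tool_pos: [577.5, 147.4, 121.1]
tcp_rot: [180.0, 0.0, -175.5]
ft_force: [0.2, 1.1, -0.8]
opening: 45.5
```

>>> {"op": "jog_arm", "data": {
  "series": [
    [[0, -0.06, -0.122, 0, 0, 0, 0], [0, 0, 0, 0, 0, 0, 0], [0, 0, 0, 0, 0, 0, 0], [0, 0, 0, 0, 0, 0, 0], [0, 0, 0, 0, 0, 0, 0]]
  ]
}}

```text
time_s: 35.7
tool_pos: [597.1, 115.5, 120.6]
tcp_rot: [179.9, -0.0, -175.4]
ft_force: [-0.3, 0.0, -1.0]
opening: 45.4
```

Run:
```python
from h import *
goto(*PAN['BL'],63.5,184.5)
```

```text
at [597.1 115.5 120.6] [ 179.9   -0.  -175.4] F [-0.3  0.  -1. ] open 45.4 | turn [ 0.0003 -0.0001  0.0007] then shift(after turn) [-0.004 -0.006  0.19 ]
```

>>> {"op": "jog_arm", "data": {
  "series": [
    [[0, -0.004, -0.006, 0.05, 0, 0, 0], [0, 0, 0, 0.06, 0, 0, 0], [0, 0, 0, 0.045, 0, 0, 0], [0, 0, 0, 0.025, 0, 0, 0], [0, 0, 0, 0.01, 0, 0, 0], [0, 0, 0, 0, 0, 0, 0], [0, 0, 0, 0, 0, 0, 0]]
  ]
}}

```text
time_s: 36.4
tool_pos: [598.7, 112.2, 63.8]
tcp_rot: [180.0, -0.1, -175.5]
ft_force: [-3.9, -0.8, 5.4]
opening: 45.6
```

>>> {"op": "jog_arm", "data": {
  "series": [
    [[0.7, 0, 0, 0, 0, 0, 0], [0.7, 0, 0, 0, 0, 0, 0], [0.7, 0, 0, 0, 0, 0, 0], [0.9, 0, 0, -0.05, 0, 0, 0], [0.9, 0, 0, -0.12, 0, 0, 0], [0.9, 0, 0, -0.14, 0, 0, 0], [0.9, 0, 0, -0.14, 0, 0, 0], [0.9, 0, 0, 0, 0, 0, -0.025], [0.9, 0, 0, 0, 0, 0, -0.025], [0.9, 0, 0, 0, 0, 0, 0]]
  ]
}}

```text
time_s: 37.4
tool_pos: [599.5, 111.9, 200.0]
tcp_rot: [180.0, 0.1, -166.5]
ft_force: [1.1, 0.5, 0.7]
opening: 79.1
```

Run:
```python
from h import *
goto(399,268,190,193.3)
```

```text
at [599.5 111.9 200. ] [ 1.800e+02  1.000e-01 -1.665e+02] F [1.1 0.5 0.7] open 79.1 | turn [0.     0.0006 0.0012] then shift(after turn) [0.531 0.66  0.033]
```

>>> {"op": "jog_arm", "data": {
  "series": [
    [[0.9, 0.088, 0.11, 0, 0, 0, 0], [0.9, 0.088, 0.11, 0, 0, 0, 0], [0.9, 0.088, 0.11, 0, 0, 0, 0], [0.9, 0.088, 0.11, 0, 0, 0, 0], [0.9, 0.088, 0.11, 0, 0, 0, 0], [0.9, 0.088, 0.11, 0, 0, 0, 0], [0.9, 0, 0, 0, 0, 0, 0], [0.9, 0, 0, 0, 0, 0, 0], [0.9, 0, 0, 0, 0, 0, 0]]
  ]
}}

```text
time_s: 38.3
tool_pos: [399.9, 266.7, 198.8]
tcp_rot: [-180.0, 0.0, -166.7]
ft_force: [1.1, -0.4, 1.2]
opening: 79.4
```

Run:
```python
from h import *
s=snap('wrist','w12'); tiles(s); goto(399,268,15.5,193.3)
```

```text
tile [324. 176.] [397.9 268. ] [48.3 68.4] ang 13.4
at [400.  266.6 198.7] [-180.     0.  -166.7] F [ 0.7  0.  -0.9] open 79.4 | turn [-0.0001  0.0002  0.0001] then shift(after turn) [0.002 0.005 0.611]
```

View pics/w12.png

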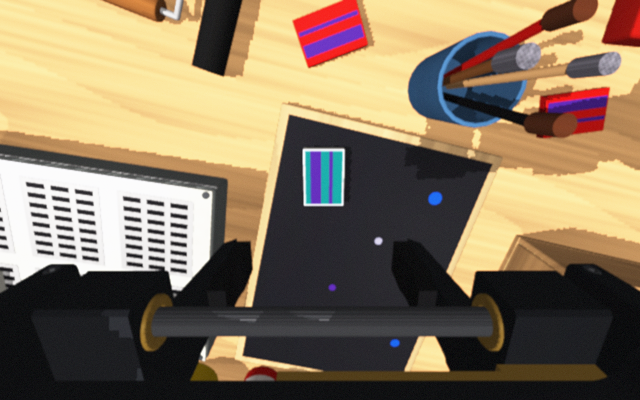

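The teal tile at (324,176) is centred. The mug at (470,80) has its brushes leaning away, and the red look-alikes at (333,32) and (575,112) are well clear.

>>> {"op": "jog_arm", "data": {
  "series": [
    [[0.9, 0.004, 0.004, 0.05, 0, 0, 0], [0.9, 0, 0, 0.12, 0, 0, 0], [0.9, 0, 0, 0.14, 0, 0, 0], [0.9, 0, 0, 0.12, 0, 0, 0], [0.9, 0, 0, 0.1, 0, 0, 0], [0.9, 0, 0, 0.06, 0, 0, 0], [0.9, 0, 0, 0.02, 0, 0, 0], [0.9, 0, 0, 0, 0, 0, 0], [0.9, 0, 0, 0, 0, 0, 0]]
  ]
}}

```text
time_s: 39.25
tool_pos: [398.4, 268.4, 16.3]
tcp_rot: [180.0, 0.1, -166.6]
ft_force: [0.3, 0.9, 1.1]
opening: 79.6
```

>>> {"op": "jog_arm", "data": {
  "series": [
    [[0, 0, 0, 0, 0, 0, 0], [0, 0, 0, 0, 0, 0, 0], [0, 0, 0, 0, 0, 0, 0], [0, 0, 0, 0, 0, 0, 0], [0, 0, 0, 0, 0, 0, 0], [0, 0, 0, 0, 0, 0, 0], [0, 0, 0, 0, 0, 0, 0], [0, 0, 0, 0, 0, 0, 0]]
  ]
}}

```text
time_s: 40.05
tool_pos: [397.6, 268.5, 15.8]
tcp_rot: [180.0, 0.0, -166.5]
ft_force: [-0.7, 0.2, 5.1]
opening: 45.4
```

Run:
```python
from h import *
goto(*PAN['FL'],120,184.5)
```

```text
at [397.6 268.5  15.8] [ 180.     0.  -166.5] F [-0.7  0.2  5.1] open 45.4 | turn [0.     0.0001 0.05  ] then shift(after turn) [-0.274 -0.567 -0.347]
```

>>> {"op": "jog_arm", "data": {
  "series": [
    [[0, 0, 0, -0.04, 0, 0, 0], [0, 0, 0, -0.1, 0, 0, 0], [0, 0, 0, -0.12, 0, 0, 0], [0, 0, 0, -0.09, 0, 0, 0], [0, 0, 0, 0, 0, 0, 0.025], [0, 0, 0, 0, 0, 0, 0.025], [0, -0.055, -0.1135, 0, 0, 0, 0], [0, -0.055, -0.1135, 0, 0, 0, 0], [0, -0.055, -0.1135, 0, 0, 0, 0], [0, -0.055, -0.1135, 0, 0, 0, 0]]
  ]
}}

```text
time_s: 41.05
tool_pos: [474.3, 136.5, 121.1]
tcp_rot: [180.0, 0.0, -175.5]
ft_force: [0.7, 0.0, -0.9]
opening: 45.3
```

>>> {"op": "jog_arm", "data": {
  "series": [
    [[0, -0.055, -0.1135, 0, 0, 0, 0], [0, 0, 0, 0, 0, 0, 0], [0, 0, 0, 0, 0, 0, 0], [0, 0, 0, 0, 0, 0, 0], [0, 0, 0, 0, 0, 0, 0]]
  ]
}}

```text
time_s: 41.55
tool_pos: [492.3, 106.5, 120.6]
tcp_rot: [180.0, -0.0, -175.4]
ft_force: [0.5, 0.7, -0.8]
opening: 45.6
```

Run:
```python
from h import *
goto(*PAN['FL'],63.5,184.5)
```

```text
at [492.3 106.5 120.6] [ 180.    -0.  -175.4] F [ 0.5  0.7 -0.8] open 45.6 | turn [ 0.0002 -0.0001  0.0007] then shift(after turn) [-0.001 -0.003  0.19 ]
```

>>> {"op": "jog_arm", "data": {
  "series": [
    [[0, -0.001, -0.003, 0.05, 0, 0, 0], [0, 0, 0, 0.06, 0, 0, 0], [0, 0, 0, 0.045, 0, 0, 0], [0, 0, 0, 0.025, 0, 0, 0], [0, 0, 0, 0.01, 0, 0, 0], [0, 0, 0, 0, 0, 0, 0], [0, 0, 0, 0, 0, 0, 0]]
  ]
}}

```text
time_s: 42.25
tool_pos: [493.7, 104.6, 63.9]
tcp_rot: [180.0, 0.0, -175.5]
ft_force: [1.2, -0.1, 0.0]
opening: 45.4
```

>>> {"op": "jog_arm", "data": {
  "series": [
    [[0.7, 0, 0, 0, 0, 0, 0], [0.7, 0, 0, 0, 0, 0, 0], [0.7, 0, 0, 0, 0, 0, 0], [0.9, 0, 0, -0.05, 0, 0, 0], [0.9, 0, 0, -0.12, 0, 0, 0], [0.9, 0, 0, -0.14, 0, 0, 0], [0.9, 0, 0, -0.14, 0, 0, 0], [0.9, 0, 0, -0.14, 0, 0, 0], [0.9, 0, -0.14, -0.05, 0, 0, 0], [0.9, 0, -0.14, -0.05, 0, 0, 0]]
  ]
}}

```text
time_s: 43.25
tool_pos: [500.5, 20.6, 272.4]
tcp_rot: [180.0, 0.2, -175.3]
ft_force: [0.5, -1.4, 0.2]
opening: 79.3
```

>>> {"op": "jog_arm", "data": {
  "series": [
    [[0.4, 0, -0.14, 0, 0, 0, 0], [0.4, 0, -0.14, 0, 0, 0, 0], [0.4, 0, 0, 0, 0, 0, 0], [0.4, 0, 0, 0, 0, 0, 0], [0.4, 0, 0, 0, 0, 0, 0]]
  ]
}}

```text
time_s: 43.75
tool_pos: [506.5, -61.8, 270.4]
tcp_rot: [180.0, -0.0, -175.4]
ft_force: [-0.3, 0.5, -0.7]
opening: 41.3
```

```bash
cat >> h.py <<'E'
def deck(s):
    "coloured stripes on the deck -> offset of tile from panel"
    im=s['color'].astype(int); hsv=cv2.cvtColor(s['color'],cv2.COLOR_RGB2HSV)
    m=((hsv[...,1]>90)&(hsv[...,0]>75)&(hsv[...,0]<176)&(hsv[...,2]>40)).astype(np.uint8); m=cv2.morphologyEx(m,cv2.MORPH_CLOSE,np.ones((5,5)))
    for k,p in PAN.items():
        cs=[c for c in cv2.findContours(m,0,cv2.CHAIN_APPROX_NONE)[0] if cv2.contourArea(c)>300]
        for c in cs:
            r=cv2.minAreaRect(ray(s,c.reshape(-1,2),72)[:,:2].astype(np.float32))
            if np.hypot(*(r[0]-p))<45:
                b=cv2.boxPoints(r); e,f=b[1]-b[0],b[2]-b[1]; l=e if e@e>f@f else f
                print(k,'offset',np.round(r[0]-p,1),'size',np.round(r[1],1),'ang-4.5:',round((np.degrees(np.arctan2(l[1],l[0]))+90)%180-94.5,1))
E
python3 - <<'E'
from h import *
s=snap('wrist','w13'); deck(s); tiles(s); goto(501.8,-205.3,250,184.5)
E
```

```text
FL offset [ 1.4 -1.2] size [60.7 40.8] ang-4.5: 0.1
BL offset [-0.5 -1.8] size [57.7 40.8] ang-4.5: 0.1
BR offset [-2.1 -1.8] size [61.9 40.1] ang-4.5: 0.2
tile [203. 159.] [ 512.1 -221.6] [56.5 59.8] ang 26.2
at [506.5 -61.6 270.4] [ 180.    -0.  -175.4] F [-0.   0.2 -0. ] open 37.7 | turn [ 0.0002 -0.0001  0.0007] then shift(after turn) [ 0.053 -0.476  0.068]
```

View pics/w13.png

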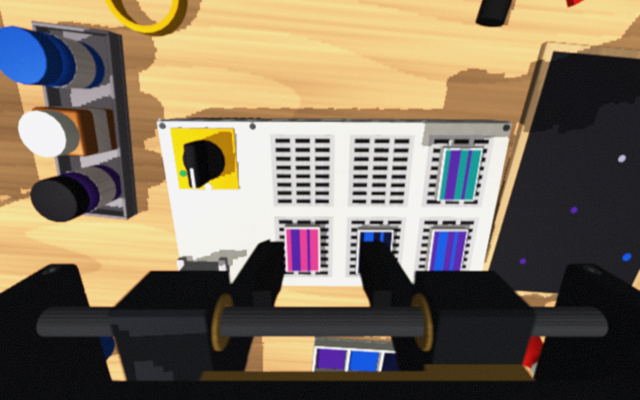

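All four tiles sit on their panels with the back row filled (BR (303,248), BM (376,245), BL (448,250)) and one at front left (459,173). Measured offsets are up to about 3 mm. On to the switch at (203,160).

>>> {"op": "jog_arm", "data": {
  "series": [
    [[0.4, 0.013, -0.119, 0, 0, 0, 0], [0.4, 0.013, -0.119, 0, 0, 0, 0], [0.4, 0.013, -0.119, 0, 0, 0, 0], [0.4, 0.013, -0.119, 0, 0, 0, 0], [0.4, 0, 0, 0.1, 0, 0, 0], [0.4, 0, 0, 0.1, 0, 0, 0], [0.4, 0, 0, 0, 0, 0, 0], [0.4, 0, 0, 0, 0, 0, 0], [0.4, 0, 0, 0, 0, 0, 0]]
  ]
}}

```text
time_s: 44.7
tool_pos: [503.4, -206.4, 212.1]
tcp_rot: [-180.0, 0.1, -175.4]
ft_force: [0.5, 0.3, -0.5]
opening: 35.4
```

Run:
```python
from h import *
s=snap('wrist','w14'); deck(s); goto(501.8,-205.3,75,184.5)
im=s['color']; hsv=cv2.cvtColor(im,cv2.COLOR_RGB2HSV); h,sa,v=[hsv[...,i].astype(int) for i in range(3)]
y=((h>20)&(h<33)&(sa>150)&(v>100)).astype(np.uint8); c=max(cv2.findContours(y,0,2)[0],key=cv2.contourArea); r=cv2.minAreaRect(c)
q=ray(s,cv2.boxPoints(r),61)[:,:2]; print('plate',r,q.mean(0))
print('axis px at z103',proj(s,[*q.mean(0),103]))
t=snap('top'); e=cv2.resize(t['color'][140:235,270:425],None,fx=2.4,fy=2.4,interpolation=2)
x0,y0=int(r[0][0])-70,int(r[0][1])-70; x0=max(x0,0);y0=max(y0,0)
a=cv2.resize(im[y0:y0+150,x0:x0+150],(420,420),interpolation=2); print('crop',x0,y0,'x2.8')
o=np.zeros((420,420+e.shape[1],3),np.uint8); o[:,:420]=a; o[:e.shape[0],420:]=e; cv2.imwrite('pics/z14.png',o[:,:,::-1])
```

```text
FL offset [ 1.8 -0.9] size [60.2 42.6] ang-4.5: -0.1
BM offset [-2.2 -3.2] size [53.4 39.4] ang-4.5: -0.7
at [ 503.4 -206.6  212.2] [-1.800e+02  1.000e-01 -1.754e+02] F [ 0.9 -0.1 -0.2] open 35.4 | turn [-0.0003  0.0008  0.0003] then shift(after turn) [0.005 0.005 0.457]
plate ((323.02001953125, 181.77902221679688), (73.1377182006836, 68.72846984863281), 0.9391909241676331) [ 502.07588706 -205.24788521]
axis px at z103 [[323.13615999 195.14652484]]
crop 253 111 x2.8
```

View pics/z14.png

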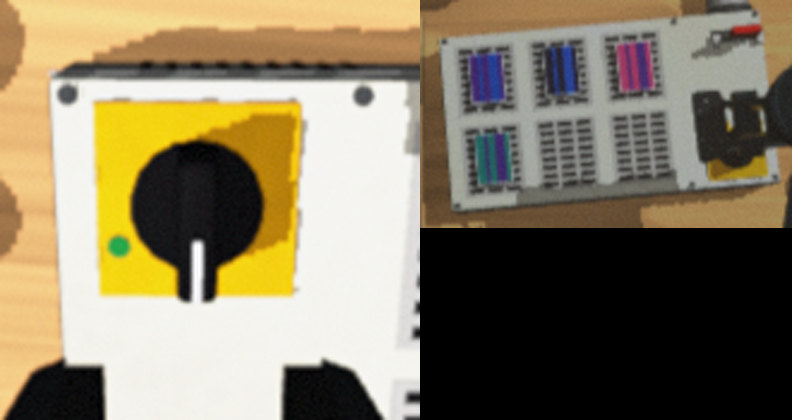

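The bar at crop (197,226) lines up with the jaws and points to off, and the top view shows all four tiles in place. Gripping the switch.

>>> {"op": "jog_arm", "data": {
  "series": [
    [[0.4, 0.005, 0.005, 0.05, 0, 0, 0], [0.4, 0, 0, 0.1, 0, 0, 0], [0.4, 0, 0, 0.1, 0, 0, 0], [0.4, 0, 0, 0.1, 0, 0, 0], [0.4, 0, 0, 0.07, 0, 0, 0], [0.4, 0, 0, 0.035, 0, 0, 0], [0.4, 0, 0, 0, 0, 0, 0], [0.4, 0, 0, 0, 0, 0, 0]]
  ]
}}

```text
time_s: 45.6
tool_pos: [501.5, -205.7, 75.2]
tcp_rot: [-180.0, 0.1, -175.5]
ft_force: [0.3, -0.1, 0.0]
opening: 35.3
```

>>> {"op": "jog_arm", "data": {
  "series": [
    [[0, 0, 0, 0, 0, 0, 0], [0, 0, 0, 0, 0, 0, 0], [0, 0, 0, 0, 0, 0, 0], [0, 0, 0, 0, 0, 0, 0], [0, 0, 0, 0, 0, 0, 0]]
  ]
}}

```text
time_s: 46.1
tool_pos: [501.1, -205.5, 74.8]
tcp_rot: [-180.0, 0.1, -175.5]
ft_force: [-0.6, 0.7, 5.8]
opening: 13.9
```

>>> {"op": "jog_arm", "data": {
  "series": [
    [[0, 0, 0, 0, 0, 0, 0.035], [0, 0, 0, 0, 0, 0, 0.035], [0, 0, 0, 0, 0, 0, 0.035], [0, 0, 0, 0, 0, 0, 0.035], [0, 0, 0, 0, 0, 0, 0.035], [0, 0, 0, 0, 0, 0, 0.035], [0, 0, 0, 0, 0, 0, 0.035], [0, 0, 0, 0, 0, 0, 0.035], [0, 0, 0, 0, 0, 0, 0.035], [0, 0, 0, 0, 0, 0, 0.02]]
  ]
}}

```text
time_s: 47.1
tool_pos: [501.9, -204.9, 74.4]
tcp_rot: [179.9, 0.1, 124.0]
ft_force: [1.8, 2.4, 0.2]
opening: 14.2
```

>>> {"op": "jog_arm", "data": {
  "series": [
    [[0, 0, 0, 0, 0, 0, 0], [0, 0, 0, 0, 0, 0, 0], [0.4, 0, 0, 0, 0, 0, 0], [0.4, 0, 0, 0, 0, 0, 0], [0.4, 0, 0, 0, 0, 0, 0], [0.4, 0, 0, 0, 0, 0, 0]]
  ]
}}

```text
time_s: 47.7
tool_pos: [500.0, -205.7, 73.9]
tcp_rot: [-180.0, -0.0, 124.2]
ft_force: [0.2, -0.7, -0.4]
opening: 35.3
```

>>> {"op": "jog_arm", "data": {
  "series": [
    [[0.4, 0, 0, -0.05, 0, 0, 0], [0.4, 0, 0, -0.1, 0, 0, 0], [0.4, 0, 0, -0.12, 0, 0, 0], [0.4, 0, 0, -0.14, 0, 0, 0], [0.4, 0, 0, -0.14, 0, 0, 0], [0.4, 0, 0, -0.1, 0, 0, 0], [0.4, 0, 0, 0, 0, 0, 0], [0.4, 0, 0, 0, 0, 0, 0], [0.4, 0, 0, 0, 0, 0, 0]]
  ]
}}

```text
time_s: 48.6
tool_pos: [499.8, -205.1, 268.3]
tcp_rot: [-179.9, -0.1, 124.2]
ft_force: [-1.2, 0.1, -0.4]
opening: 34.9
```

Run:
```python
from h import *
s=snap('wrist','w15'); deck(s); goto(450,-60,280,184.5)
im=s['color']; t=snap('top'); deck(t); e=cv2.resize(t['color'][130:260,270:480],(390,241),interpolation=2)
a=cv2.resize(im,(400,250)); o=np.zeros((250,790,3),np.uint8); o[:,:400]=a; o[:241,400:]=e; cv2.imwrite('pics/z15.png',o[:,:,::-1])
```

```text
BM offset [ 1.  -2.5] size [61.3 39.5] ang-4.5: -0.4
BR offset [-2.8 -1.7] size [61.1 41. ] ang-4.5: 0.2
at [ 499.7 -205.1  268.1] [-1.799e+02 -1.000e-01  1.242e+02] F [0.2 0.5 0.3] open 35.1 | turn [-1.000e-04 -7.000e-04 -3.351e-01] then shift(after turn) [ 0.127  0.495 -0.04 ]
```

The picture limit is reached, so the remaining checks are numerical. First the switch pointer, from this view and the last pre-turn one.

Run:
```python
from h import *
s=snap('wrist'); im=s['color'].astype(int)
for name,z in (('ptr',103),):
    res=[]
    for a in range(-90,30,6):
        th=np.radians(4.5+a); P=[(502+r*np.cos(th),-205.3+r*np.sin(th),z) for r in (10,13,16,19,22)]
        q=np.round(proj(s,P)).astype(int); res.append((a,[int(im[v,u].min()) for u,v in q]))
    for x in res: print(x)
d=snap('side'); hsv=cv2.cvtColor(d['color'],cv2.COLOR_RGB2HSV)
m=(((hsv[...,0]<6)|(hsv[...,0]>174))&(hsv[...,1]>130)&(hsv[...,2]>60)).astype(np.uint8)
q0=proj(d,[(647,-215,84),(647,-215,119)]); print('tab top px shut/open',q0)
for c in cv2.findContours(m,0,2)[0]:
    b=cv2.boundingRect(c)
    if abs(b[0]-q0[0,0])<20 and abs(b[1]-q0[0,1])<25: print('red',b)
```

```text
(-90, [22, 22, 22, 19, 17])
(-84, [24, 21, 16, 16, 19])
(-78, [62, 25, 26, 24, 15])
(-72, [167, 60, 62, 23, 26])
(-66, [239, 239, 165, 166, 163])
(-60, [242, 243, 243, 243, 242])
(-54, [173, 174, 172, 64, 64])
(-48, [68, 66, 21, 21, 19])
(-42, [23, 23, 20, 16, 19])
(-36, [25, 15, 14, 12, 17])
(-30, [18, 21, 16, 16, 21])
(-24, [15, 29, 17, 19, 16])
(-18, [19, 27, 23, 20, 18])
(-12, [19, 23, 22, 17, 14])
(-6, [25, 22, 23, 22, 17])
(0, [26, 26, 30, 17, 20])
(6, [26, 28, 28, 19, 16])
(12, [26, 26, 26, 20, 127])
(18, [24, 27, 18, 19, 103])
(24, [23, 27, 25, 22, 68])
tab top px shut/open [[283.7461105  159.75574993]
 [283.29875788 152.99669166]]
red (283, 152, 2, 4)
```

>>> {"op": "jog_arm", "data": {
  "series": [
    [[0.4, 0, 0, 0, 0, 0, -0.042], [0.4, 0, 0, 0, 0, 0, -0.042], [0.4, 0, 0, 0, 0, 0, -0.042], [0.4, 0, 0, 0, 0, 0, -0.042], [0.4, 0, 0, 0, 0, 0, -0.042], [0.4, 0, 0, 0, 0, 0, -0.042], [0.4, 0, 0, 0, 0, 0, -0.042], [0.4, 0, 0, 0, 0, 0, -0.042]]
  ]
}}

```text
time_s: 49.6
tool_pos: [500.2, -205.4, 268.4]
tcp_rot: [180.0, -0.1, -175.0]
ft_force: [-0.4, 0.8, 0.0]
opening: 35.5
```

>>> {"op": "jog_arm", "data": {
  "series": [
    [[1, 0.02, 0.13, -0.04, 0, 0, 0], [1, 0.02, 0.13, -0.04, 0, 0, 0], [1, 0.02, 0.13, 0, 0, 0, 0], [1, 0.02, 0.13, 0, 0, 0, 0], [1, 0.02, 0.13, 0, 0, 0, 0], [1, 0, 0, 0, 0, 0, 0], [1, 0, 0, 0, 0, 0, 0], [1, 0, 0, 0, 0, 0, 0]]
  ]
}}

```text
time_s: 50.4
tool_pos: [454.9, -14.8, 292.9]
tcp_rot: [-180.0, -0.0, -175.4]
ft_force: [0.3, -0.3, 0.0]
opening: 88.4
```

Run:
```python
from h import *
s=snap('wrist'); print('wrist');deck(s); print('top');deck(snap('top')); goto(450,-60,280,184.5)
t=snap('top'); L=[(463,233),(455,182)]
hs=cv2.cvtColor(t['color'],cv2.COLOR_RGB2HSV); m=np.zeros(hs.shape[:2],np.uint8); k=((hs[...,1]<70)&(hs[...,2]>125)).astype(np.uint8); m[185:230,440:480]=k[185:230,440:480]
c=max(cv2.findContours(m,0,2)[0],key=cv2.contourArea); r=cv2.minEnclosingCircle(c); print('jar lid top',r,ray(t,r[0],90)[0],cv2.contourArea(c))
```

```text
wrist
FL offset [ 1.5 -1. ] size [60.8 40.7] ang-4.5: -0.1
BL offset [ 0.6 -5.1] size [59.9 34. ] ang-4.5: 0.3
BM offset [ 0.7 -1.6] size [59.9 37.6] ang-4.5: 0.1
BR offset [-1.5 -1.3] size [61.3 40.7] ang-4.5: 0.2
top
at [455.  -14.9 292.9] [-180.    -0.  -175.5] F [-1.1  0.2  0.1] open 88.2 | turn [-0.0002 -0.0001  0.0002] then shift(after turn) [ 0.028 -0.148  0.043]
jar lid top ((459.33673095703125, 206.30612182617188), 8.507181167602539) [ 483.92986107 -373.44246976   90.        ] 194.5
```

The pointer is 60° clockwise (on), the damper top row matches fully open, the jar lid is at (484,-373) and the tile offsets are small. Handing in.

```bash
python3 -c "
from rig import workorder; print(workorder.close_job())"
```

```text
the job is handed in; nothing more can be done
None
```

The job is done and handed in at about 50 s of the 210 s allowed. The hand-in call returns no verdict.

**What I did:**
- **Jar:** I stood it upright in the tray's middle place.
- **Damper:** I pulled it up against its stop, where the wrist force reached 42 N.
- **Tiles:** Four tiles were there. I laid them on back right, back middle, back left and front left.
- **Fan switch:** I turned it 60° clockwise, after everything else was in place.
- **Other things:** The red look-alikes and the other art things were left alone.

**Last checks:**
- **Tiles:** Three are within about 2.5 mm of their panel centres. Back left reads 5 mm, probably because a finger hid part of it; it read about 2 mm before the switch was turned. All are within 1° of the panels' long side.
- **Jar:** The lid is at (484, -373) mm, which is where I aimed.
- **Fan switch:** The pointer is at -60°, which is on.
- **Damper:** The tab image matches fully open, though the side camera only resolves this to about 5 mm.

**What went wrong on the way:**
- The first grasp of the pink tile missed because I lifted before the fingers had closed. The tile had not moved, and the second grasp held.
- My last picture, taken after the switch was turned, was refused by the 16-picture limit, so the final checks are numerical.
- In the last top-camera image the tile detector found no tiles, so the final tile readings come from the wrist camera alone.

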